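# Zero the power meter and set the attenuator's air gap

## Robot

A 6-joint arm with a two-finger parallel gripper is mounted at the origin on the work surface. World frame = base frame: x ahead of the robot, y to its left, z up, the work surface at z = 0. Lengths are in mm, angles in rad, forces in N, time in s.
With the tool pointing down it reaches from about 275 to 750 mm from the base axis. Payload 10.2 kg.
Tool frame: the origin (TCP) lies on the centre line of the jaws, within the pads' length; the fingertips stand 8 mm ahead of it and the grasp point (between the pads) lies 11 mm behind it; z points along the fingers, y is the direction in which the jaws open and shut (so a half turn about z gives the same grasp; the last joint's range is limited). The gripper opens to 85 mm and grips with 20 to 120 N. Pads are 22 mm wide; open, the fingers measure 114 mm over their backs; the gripper's body (76 mm by 85 mm) begins 54 mm behind the grasp point. The pads swing forward as they close: fully open they stand 13 mm farther back than shut.
Start: joints at [-1.46, 0.313, 1.498, -0, 1.331, -0.223], TCP at [171.996, -496.033, 239.294] pointing down, gripper open.
Joint ranges: [-2.94, 2.94], [-0.97, 2.17], [0.19, 2.56], [-1.23, 4.37], [0.02, 3.11], [-2.88, 2.88]. Speed limits (rad/s): [2.39, 2.39, 3.01, 3.14, 3.14, 3.14].

## Interface

Orientations are given as a 3x3 rotation matrix whose columns are the frame's x, y, z axes.
In Python, from plant import sense, read_camera, calibration, hand_in gives the robot as it stands.
- The arm moves only by the tool move_arm, never from a script. Its argument "moves" is a list of rows, each a list of 2 entries, a list of its own where there are three numbers: the shift along the tool's x, y, z in cm, then the turn, a rotation vector about the tool's x, y, z in degrees. A call has 1 to 20 rows; each row shifts and turns the commanded pose from where the row before left it, along the tool's axes as they then stand; what a row does not reach is not made up. A row lasts 1/12 s, in which the tool goes at most 41.7 mm and 7.16 degrees, less where a joint would pass 70% of its speed; a pose out of reach is approached as far as the arm can. A call is refused whole if a number of a shift passes 4.17 or a number of a turn 7.16, either way. A call with a gripper value outside its range is refused whole. "hand" is the finger opening in cm, from 0 to 8.54, set as the call begins (left out, the last holds). The fingers move at their own pace and stop on an object; the grip force is fixed at half the most. Time passes only in rows, so rows that do not move let the fingers close. It gives the time, the measured TCP pose, the force and the opening at its end, in the units of the state.
- sense(): the state, without advancing time (a new reading comes with each control period).
- read_camera(name): name is "scene" or "side" or "wrist"; returns (picture, depth): 480x640x3 uint8, red, green, blue; 480x640 float32, mm along the optical axis (not along the pixel's ray), 0 where there is no reading.
- calibration(name): a dict with "fx", "fy", "cx", "cy" (pixels), "distortion" ([k1, k2, p1, p2, k3] as OpenCV has them; the pictures are not rectified), "eye" and "orientation" of the camera in the world. Camera axes: x right, y down, z forward; pixel columns grow to the right and rows downward; lengths in mm; the calibration is good to about 2 mm. A picture is of the moment at which its call begins: read the wrist's pose just before it. calibration takes no time and is no camera call; for the wrist camera it gives the pose at the moment of the call.
- hand_in(): hands the job in, once; it reports no verdict.
The state is a dict: "time_s": time; "joint_pos": joint angles; "joint_velocities": joint speeds; "tau": joint torques, N m; "tool_pos": TCP position; "eef_rot": TCP orientation; "contact_force": force on the tool from outside, world axes, zero at the start; "wrist_torque": the same for the moment, N m; "width": opening from 0.0 (shut) to 1.0 (fully open).
Only numpy, scipy, OpenCV 4.12 (cv2) and the standard library are available. Lean on these libraries where they do the work, as an engineer would, in place of code of your own. Each camera call takes 0.05 s, during which the arm holds its last target.

## Task

Zero the optical power meter by pressing its recessed button fully down with the stylus held in the gripper, and put the stylus back upright, fully down in its stand. Then screw the attenuator's knurled end cap clockwise until it bottoms out, back it off a quarter turn, and finish while still gripping the cap there, motionless: do not let go. Leave the bottle, the cleaver and the carton where they are.

Things in the scene. Friction and masses are not known exactly. Their poses are not given: they have to be found in the camera images.
- meter: Fixed optical power meter, a blue case with grey top, 110 (x) x 160 (y) x 60 mm high, a dark-framed green display and three flat dark keys on its top. Origin: centre of its underside; z up.
- button_mouth (a point): Centre of the mouth of the meter's round recess, in the top face (60 mm above the bench), near one corner: 30 mm to -x and 50 mm to -y of the meter's origin in the meter's own frame. The recess is 16 mm across; in it, a white spring button of 14 mm diameter whose face lies 5 mm below the mouth when at rest. Does not move with the button.
- button (a joint): Zero button travel in m: 0 at rest, 0.004 fully down (counts from 0.003). Starts to move at about 1 N, about 5 N at full travel; springs back.
- stylus: Loose aluminium stylus, 130 mm long, about 35 g, round: tip 6 mm in diameter for the first 28 mm, then widening to a barrel of 14 mm diameter from 40 mm to the top at 130 mm. Origin: the end of its tip; z runs up along it to the top. It starts upright, tip down, in the stand, with its tip 10 mm above the bench and its top 140 mm above the bench.
- stand_mouth (a point): Centre of the hole in the top of the stylus stand, a fixed black block 60 x 60 mm and 55 mm high. The hole is 17 mm across and 45 mm deep, upright. z up.
- attenuator: Fixed air-gap attenuator: grey block 80 x 80 x 40 mm high, on it a dark round shoulder 41 mm across up to 63.5 mm above the bench, above that the threaded neck with the end cap. A short steel mark lies on the block's top at its -x side. Origin: centre of the block's underside; z up.
- cap: The attenuator's knurled aluminium end cap, round, 40 mm in diameter (41 over the knurl) and 35 mm high, upright axis, never leaves the neck. Origin: centre of its underside, 64.5 mm above the bench when screwed fully home, 0.64 mm higher per rad unscrewed; this frame rises with the cap but does not turn with it. The best height to grip it is 20 mm above this origin.
- cap_index (a point): Outer end of the dark index bar on top of the cap, 19.5 mm from its axis, 36 mm above the cap's underside; turns with the cap. With the cap fully home the bar points to the attenuator's own -x, over the steel mark.
- cap_turn (a joint): How far the cap is unscrewed, in rad: 0 bottomed out against a hard stop, growing as it turns anticlockwise seen from above (1.571 is a quarter turn off the stop; range ends at 3.6). Starts between 1.9 and 3.0. Right-hand thread with a light drag of about 0.06 N m; it stays where it is left.
- alcohol: Bystander: clear bottle with black lid, 54 mm in diameter, 120 mm high. Origin: centre of its underside.
- cleaver: Bystander: dark fibre cleaver, 75 x 55 x 48 mm high. Origin: centre of its underside.
- carton: Bystander: green carton, 60 x 110 x 70 mm high. Origin: centre of its underside.

How it is judged:
By the outcome, as a careful person would: the job done as asked, in the order asked, and still so for the second after the job is handed in, while the arm keeps its last pose, push and grip.
It also fails if it takes over 72 s, if anything falls off the work surface, if the arm or the gripper's body presses on something with over 40 N, if the wrist force passes 120 N, or if a joint passes its speed limit or range.

## Working session

There is one attempt and no reset: what is moved stays moved. The work goes in short steps, Python scripts to look and compute and a tool call to move; the robot and the scene stay as the last step left them, time stands still between calls to the robot, and variables do not carry over. Pictures are saved under pics/ and viewed, and the job is handed in when it is done.

Besides the shell and the picture viewer there is one more tool, called after "Request:" as name(argument=value, ...), one argument or row to a line, values as JSON. move_arm: Moves the arm, as the interface text tells. Its arguments: {"type":"object","properties":{"moves":{"type":"array","items":{"type":"array"}},"hand":{"type":"number"}},"required":["moves"]}

```bash
ls; mkdir -p pics
python3 - <<'E'
from plant import sense, read_camera, calibration
import cv2, numpy as np
s=sense(); print({k:np.round(v,3).tolist() for k,v in s.items()})
for n in ("scene","side","wrist"):
    c=calibration(n); print(n,{k:np.round(v,4).tolist() for k,v in c.items()})
    p,d=read_camera(n); cv2.imwrite(f"pics/{n}0.png",p[:,:,::-1]); np.savez(f"{n}0.npz",p=p,d=d,**{k:np.array(v) for k,v in c.items()})
    print(d.min(),d.max())
E
```

```text
pics
{'time_s': 0.0, 'joint_pos': [-1.46, 0.313, 1.498, -0.0, 1.331, -0.223], 'joint_velocities': [0.002, 0.002, 0.001, 0.001, 0.001, -0.0], 'tau': [0.004, -41.227, -25.974, -0.0, 0.004, 0.0], 'tool_pos': [171.97, -495.767, 238.734], 'eef_rot': [[0.945, 0.328, -0.0], [0.328, -0.945, 0.001], [0.0, -0.001, -1.0]], 'contact_force': [-1.415, -0.068, -0.062], 'wrist_torque': [-0.004, 0.021, -0.084], 'width': 1.0}
scene {'fx': 497.5057, 'fy': 497.5057, 'cx': 313.6721, 'cy': 248.4771, 'distortion': [-0.042, 0.0, 0.0, 0.0, 0.0], 'eye': [1211.6277, 495.8184, 754.7021], 'orientation': [[-0.5522, 0.5564, -0.6209], [0.8337, 0.3581, -0.4204], [-0.0116, -0.7498, -0.6616]]}
0.0 3374.5017
side {'fx': 452.1118, 'fy': 452.1118, 'cx': 323.4348, 'cy': 237.5778, 'distortion': [-0.0066, 0.0, 0.0, 0.0, 0.0], 'eye': [323.3606, 637.4804, 763.6495], 'orientation': [[-0.8824, -0.3577, 0.3056], [-0.4701, 0.6461, -0.6013], [0.0177, -0.6743, -0.7383]]}
0.0 2951.7976
wrist {'fx': 411.1426, 'fy': 411.1426, 'cx': 318.3945, 'cy': 243.6363, 'distortion': [0.0003, 0.0, 0.0, 0.0, 0.0], 'eye': [241.4982, -471.9524, 375.1548], 'orientation': [[0.3276, -0.9042, -0.2741], [-0.9448, -0.3139, -0.0937], [-0.0013, 0.2896, -0.9571]]}
0.0 473.92636
```

View pics/scene0.png

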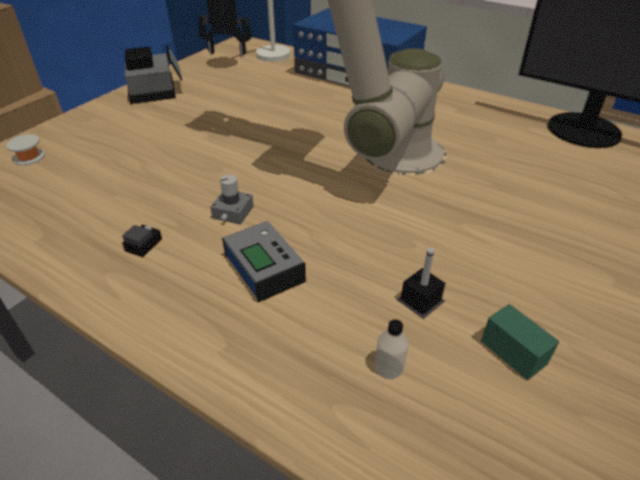

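View pics/side0.png

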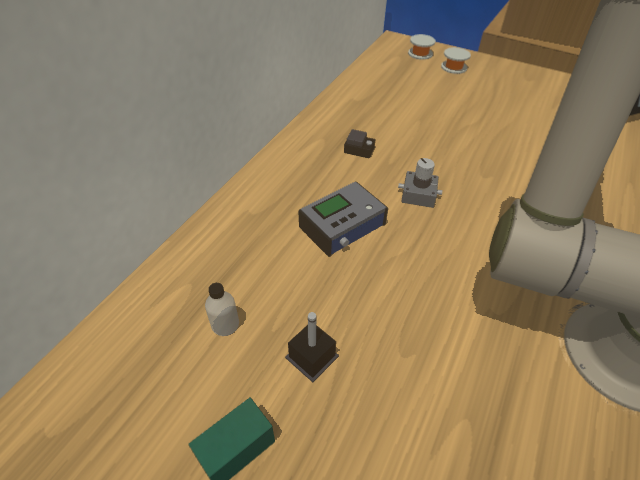

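View pics/wrist0.png

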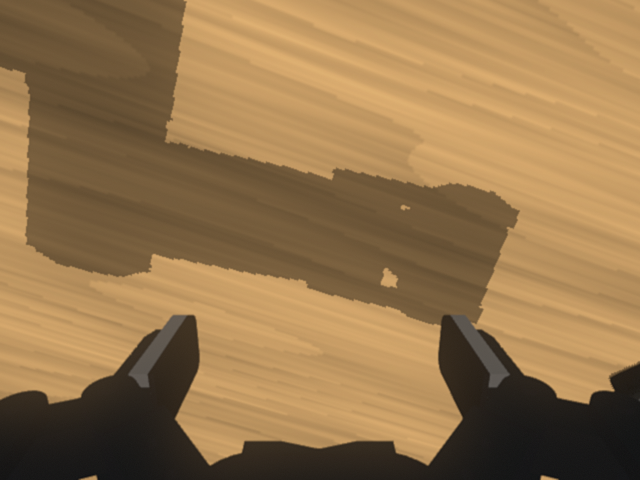

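The scene view shows the stand at about (423,290), the meter at (263,258), the cap at (230,187), the bottle at (391,350), the cleaver at (142,239) and the carton at (520,340). The side view shows the same objects, with the stylus top at (312,317), button at (368,208) and cap at (425,166). The wrist view shows only the bench. Next I'll zoom in and measure.

```bash
cat > h.py <<'E'
import numpy as np, cv2
def load(f):
    return dict(np.load(f))
def K(c): return np.array([[c['fx'],0,c['cx']],[0,c['fy'],c['cy']],[0,0,1]],float)
def ray(c,px):
    u=cv2.undistortPoints(np.array(px,float).reshape(-1,1,2),K(c),np.array(c['distortion'],float)).reshape(-1,2)
    d=np.c_[u,np.ones(len(u))]@np.array(c['orientation']).T
    return np.array(c['eye'],float),d
def plane(c,px,z):
    e,d=ray(c,px); t=(z-e[2])/d[:,2]; return e+d*t[:,None]
def two(c1,p1,c2,p2):
    e1,d1=ray(c1,p1);e2,d2=ray(c2,p2);d1=d1[0]/np.linalg.norm(d1[0]);d2=d2[0]/np.linalg.norm(d2[0])
    A=np.c_[d1,-d2];t=np.linalg.lstsq(A,e2-e1,rcond=None)[0]
    a=e1+d1*t[0];b=e2+d2*t[1];return (a+b)/2,np.linalg.norm(a-b)
def proj(c,P):
    R=np.array(c['orientation']);q=(np.atleast_2d(P)-c['eye'])@R
    return cv2.projectPoints(q.reshape(-1,1,3),np.zeros(3),np.zeros(3),K(c),np.array(c['distortion'],float))[0].reshape(-1,2)
def snap(name,tag):
    from plant import read_camera,calibration
    c=calibration(name);p,d=read_camera(name)
    c={k:np.array(v) for k,v in c.items()}
    cv2.imwrite(f"pics/{name}{tag}.png",p[:,:,::-1]);np.savez(f"{name}{tag}.npz",p=p,d=d,**c)
    c['p']=p;c['d']=d;return c
E
python3 - <<'E'
from h import *
S=load('scene0.npz');D=load('side0.npz')
def crop(c,x,y,w,h,s,f):
    cv2.imwrite(f,cv2.resize(c['p'][y:y+h,x:x+w,::-1],None,fx=s,fy=s,interpolation=cv2.INTER_CUBIC))
a=[(S,200,165,133,100),(S,380,235,133,100),(D,290,170,133,100),(D,380,145,133,100)]
t=[cv2.resize(c['p'][y:y+100,x:x+w,::-1],None,fx=3,fy=3,interpolation=cv2.INTER_CUBIC) for c,x,y,w,h in a]
cv2.imwrite('pics/mos.png',np.vstack([np.hstack(t[:2]),np.hstack(t[2:])]))
# masks: stylus tops
for n,p,z in (("styl top S",(430,250),140),("stand",(423,280),55),("button",(264,232),55),("cap top",(229,181),101)):
    print(n,plane(S,[p],z).round(0))
for n,p,z in (("styl top D",(312,316),140),("button",(368,208),55),("cap top",(425,162),101)):
    print(n,plane(D,[p],z).round(0))
E
```

```text
styl top S [[521. 289. 140.]]
stand [[516. 285.  55.]]
button [[568. -72.  55.]]
cap top [[ 506. -221.  101.]]
styl top D [[517. 290. 140.]]
button [[571. -69.  55.]]
cap top [[ 501. -231.  101.]]
```

View pics/mos.png

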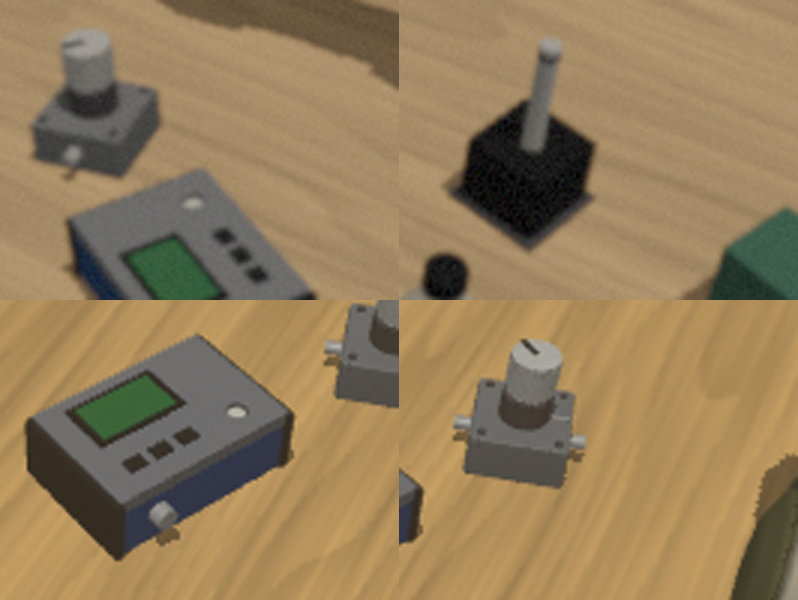

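```bash
cat >> h.py <<'E'
def plan(target,yaw=None):
    """shift in tool axes (cm) to target TCP, turn about tool z (deg) to yaw (tool x angle in world)"""
    from plant import sense
    s=sense();R=np.array(s['eef_rot']);p=np.array(s['tool_pos'])
    sh=R.T@(np.array(target)-p)/10
    y0=np.degrees(np.arctan2(R[1,0],R[0,0]))
    print('at',p.round(1),'yaw',y0.round(2),'shift cm',sh.round(2),'turn z' ,None if yaw is None else round((y0-yaw+180)%360-180,2),'tiltxy deg',np.degrees([R[0,2],R[1,2]]).round(2),'t',round(s['time_s'],2))
E
python3 - <<'E'
from h import *
S=load('scene0.npz');D=load('side0.npz')
print('lid',two(S,[(395,327)],D,[(216,290)]), 'carton top',plane(S,[(520,330)],70),plane(D,[(231,425)],70),'cleaver',plane(S,[(142,235)],48))
plan([537,-148,300])
E
```

```text
lid (array([699.40408288, 308.81212132, 112.29193381]), np.float64(0.70895752581465)) carton top [[553.24619805 484.93739674  70.        ]] [[552.61905163 476.68758248  70.        ]] cleaver [[ 718.5257467  -302.02861386   48.        ]]
at [ 172.  -495.9  238.9] yaw 19.12 shift cm [ 45.88 -20.91  -6.08] turn z None tiltxy deg [-0.01  0.05] t 0.15
```

Request:
move_arm(
  moves=[
    [[1.2, -0.5, -0.4], [0, 0, 0]],
    [[2.4, -1.1, -0.4], [0, 0, 0]],
    [[2.5, -1.15, -0.4], [0, 0, 0]],
    [[2.5, -1.15, -0.4], [0, 0, 0]],
    [[2.5, -1.15, -0.4], [0, 0, 0]],
    [[2.5, -1.15, -0.4], [0, 0, 0]],
    [[2.5, -1.15, -0.4], [0, 0, 0]],
    [[2.5, -1.15, -0.4], [0, 0, 0]],
    [[2.5, -1.15, -0.4], [0, 0, 0]],
    [[2.5, -1.15, -0.4], [0, 0, 0]],
    [[2.5, -1.15, -0.4], [0, 0, 0]],
    [[2.5, -1.15, -0.4], [0, 0, 0]],
    [[2.5, -1.15, -0.4], [0, 0, 0]],
    [[2.5, -1.15, -0.4], [0, 0, 0]],
    [[2.5, -1.15, -0.4], [0, 0, 0]],
    [[2.5, -1.15, 0], [0, 0, 0]],
    [[2.5, -1.1, 0], [0, 0, 0]],
    [[2.5, -1.1, 0], [0, 0, 0]],
    [[2.3, -1.1, 0], [0, 0, 0]],
    [[1, -0.5, 0], [0, 0, 0]],
  ],
)

```text
time_s: 1.82
tool_pos: [546.0, -136.2, 299.3]
eef_rot: [[0.944, 0.33, 0.0], [0.33, -0.944, 0.001], [0.0, -0.001, -1.0]]
contact_force: [-1.0, -0.1, 0.8]
width: 0.999
```

Run:
```python
from h import *
snap('wrist','1')
plan([540,-160,290])
```

```text
at [ 546.2 -136.   299.2] yaw 19.31 shift cm [-1.38  2.06  0.91] turn z None tiltxy deg [0.01 0.05] t 1.87
```

View pics/wrist1.png

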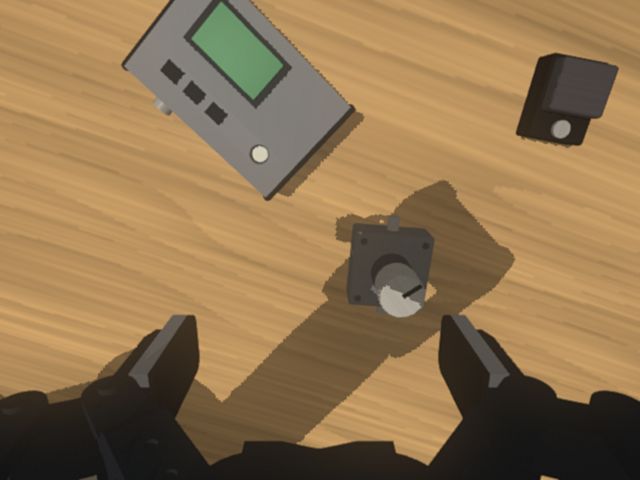

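The wrist view shows the meter's white button at (260,154), the attenuator block around (392,265), and the cap's bar from (405,297) to (421,287), pointing right and slightly up. I'll locate the button, the cap and the meter corners.

Run:
```python
from h import *
W=load('wrist1.npz');S=load('scene0.npz');D=load('side0.npz')
def btn(c,x,y,z=55):
    g=c['p'].astype(int);r=12
    m=np.zeros(g.shape[:2],np.uint8);sub=g[y-r:y+r,x-r:x+r]
    thr=(sub.sum(2).max()+np.median(sub.sum(2)))/2
    m[y-r:y+r,x-r:x+r]=(sub.sum(2)>thr)
    M=cv2.moments(m,True);q=(M['m10']/M['m00'],M['m01']/M['m00']);return q,M['m00']
qs={n:btn(c,x,y) for n,c,x,y in (('W',W,260,154),('S',S,264,232),('D',D,368,208))}
for n,c in (('W',W),('S',S),('D',D)): print(n,qs[n],plane(c,[qs[n][0]],55).round(1))
print('meter corners W',plane(W,[(268,199),(354,108),(124,66)],60).round(1))
print('bar',plane(W,[(405,297),(421,287)],102).round(1),'cap top',plane(W,[(402,298)],101).round(1))
print('block corners',plane(W,[(353,224),(432,229),(429,290),(348,303)],40).round(1))
```

```text
W ((259.60115606936415, 153.6878612716763), 173.0) [[569.5 -71.4  55. ]]
S ((263.42857142857144, 223.3), 70.0) [[544.7 -91.9  55. ]]
D ((368.5, 207.0), 14.0) [[571.4 -72.2  55. ]]
meter corners W [[ 533.4  -91.2   60. ]
 [ 634.4 -137.9   60. ]
 [ 601.8   57.3   60. ]]
bar [[ 498.9 -233.5  102. ]
 [ 512.3 -243.1  102. ]] cap top [[ 496.7 -231.8  101. ]]
block corners [[ 532.9 -177.    40. ]
 [ 554.  -252.9   40. ]
 [ 492.8 -276.6   40. ]
 [ 451.1 -202.2   40. ]]
```

Run:
```python
from h import *
plan([519,290,240])
```

```text
at [ 546.2 -136.   299.2] yaw 19.31 shift cm [ 11.51 -41.1    5.95] turn z None tiltxy deg [0.01 0.05] t 1.87
```

Request:
move_arm(
  moves=[
    [[0.4, -1.2, 0], [0, 0, 0]],
    [[0.7, -2.4, 0], [0, 0, 0]],
    [[0.7, -2.5, 0], [0, 0, 0]],
    [[0.7, -2.5, 0], [0, 0, 0]],
    [[0.7, -2.5, 0], [0, 0, 0]],
    [[0.7, -2.5, 0], [0, 0, 0]],
    [[0.7, -2.5, 0.5], [0, 0, 0]],
    [[0.7, -2.5, 0.5], [0, 0, 0]],
    [[0.7, -2.5, 0.5], [0, 0, 0]],
    [[0.7, -2.5, 0.5], [0, 0, 0]],
    [[0.7, -2.5, 0.5], [0, 0, 0]],
    [[0.7, -2.5, 0.5], [0, 0, 0]],
    [[0.7, -2.5, 0.5], [0, 0, 0]],
    [[0.7, -2.5, 0.5], [0, 0, 0]],
    [[0.7, -2.5, 0.5], [0, 0, 0]],
    [[0.7, -2.5, 0.5], [0, 0, 0]],
    [[0.5, -2, 0.5], [0, 0, 0]],
    [[0.3, -0.5, 0.4], [0, 0, 0]],
    [[0, 0, 0], [0, 0, 0]],
    [[0, 0, 0], [0, 0, 0]],
  ],
)

```text
time_s: 3.53
tool_pos: [520.4, 286.5, 240.4]
eef_rot: [[0.945, 0.327, -0.0], [0.327, -0.945, -0.0], [-0.0, 0.0, -1.0]]
contact_force: [0.7, 0.0, 0.0]
width: 1.001
```

Run:
```python
from h import *
snap('wrist','2');snap('side','2');snap('scene','2')
plan([519,290,240])
```

```text
at [520.9 286.2 240.8] yaw 19.04 shift cm [-0.05 -0.42  0.08] turn z None tiltxy deg [ 0.04 -0.  ] t 3.68
```

View pics/wrist2.png

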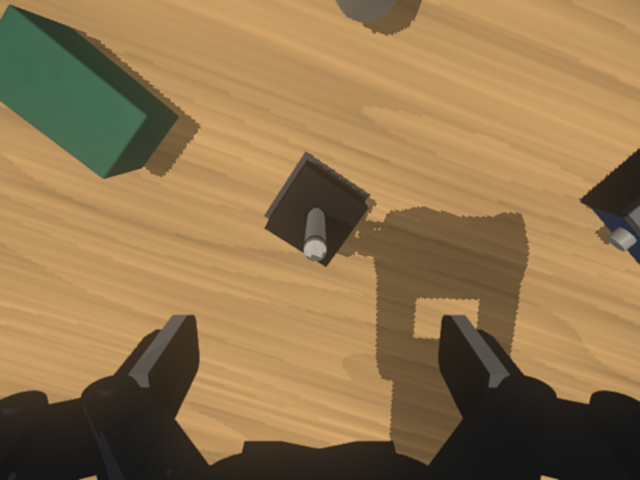

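The wrist view shows the stylus with its top at about (315,252), leaving the stand at about (316,215), the stand top's corners around (307,160) to (327,262), and the carton at top left.

Run:
```python
from h import *
W=load('wrist2.npz')
im=W['p'][140:275,255:385,::-1]
cv2.imwrite('pics/sty2.png',cv2.resize(im,None,fx=4,fy=4,interpolation=cv2.INTER_CUBIC))
g=W['p'].astype(int)
m=((g.min(2)>95)&((g.max(2)-g.min(2))<35)).astype(np.uint8); m[:140]=0;m[275:]=0;m[:,:280]=0;m[:,350:]=0
n,l,st,ce=cv2.connectedComponentsWithStats(m);print(st,ce)
for y in range(205,264,4):
    xs=np.where(m[y])[0]; print(y,(xs.min(),xs.max()) if len(xs) else None)
d=W['d'];print(d[252,315],d[245:260:3,311:320:2])
print(plane(W,[(315,251)],140),plane(W,[(315.5,215)],62))
```

```text
[[     0      0    640    480 306789]
 [   306    211      7     27     80]
 [   304    239     22     19    331]] [[319.50839176 239.49435932]
 [308.7        225.025     ]
 [314.33232628 248.2265861 ]]
205 None
209 None
213 (np.int64(310), np.int64(311))
217 (np.int64(309), np.int64(310))
221 (np.int64(308), np.int64(310))
225 (np.int64(308), np.int64(310))
229 (np.int64(307), np.int64(309))
233 (np.int64(307), np.int64(309))
237 (np.int64(306), np.int64(306))
241 (np.int64(308), np.int64(321))
245 (np.int64(305), np.int64(324))
249 (np.int64(304), np.int64(325))
253 (np.int64(304), np.int64(323))
257 (np.int64(309), np.int64(321))
261 None
246.33496 [[246.77599 245.39088 246.35277 246.40683 246.17201]
 [245.23387 246.39148 246.1757  246.18687 245.17545]
 [247.72847 246.64693 248.5216  247.14641 247.2085 ]
 [248.11926 246.886   247.10443 246.98463 246.6179 ]
 [247.97119 247.4419  249.07433 248.56131 247.90892]]
[[517.07658949 287.41975308 140.        ]] [[521.20779879 289.05529581  62.        ]]
```

View pics/sty2.png

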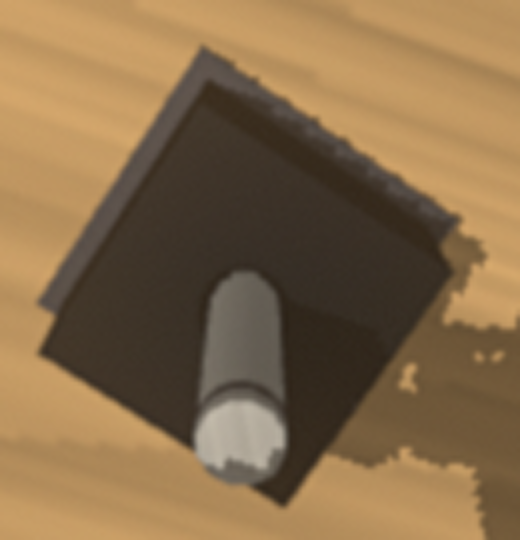

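Run:
```python
from h import *
W=load('wrist2.npz')
R=np.array([.945,.327,0])
print('top',plane(W,[(315.2,250)],140)); print('base',plane(W,[(316.2,207.5)],55)-7*R)
c=np.array([(207,85),(450,272),(285,505),(42,352)])/4+[255,140]
P=plane(W,c,55);print(P.round(1),P.mean(0));print(np.linalg.norm(np.diff(P,axis=0),axis=1))
# second view
for n in('scene','side'):
    c=load(n+'2.npz');print(n,proj(c,[[518,288,140],[518,288,55]]))
S=load('scene0.npz');D=load('side0.npz')
a=[(S,405,240),(D,288,305)]
cv2.imwrite('pics/mos2.png',np.hstack([cv2.resize(c['p'][y:y+80,x:x+50,::-1],None,fx=7,fy=7,interpolation=cv2.INTER_CUBIC) for c,x,y in a]))
```

```text
top [[517.71682763 287.51182354 140.        ]]
base [[519.02645852 287.74930106  55.        ]]
[[557.6 308.7  55. ]
 [538.6 251.3  55. ]
 [481.4 265.9  55. ]
 [496.3 323.3  55. ]] [518.46066467 287.31011139  55.        ]
[60.50120418 59.11701839 59.24061208]
scene [[430.06896226 248.77544241]
 [423.89986635 281.00795442]]
side [[311.98368999 315.0314107 ]
 [312.03423929 341.56175167]]
```

View pics/mos2.png

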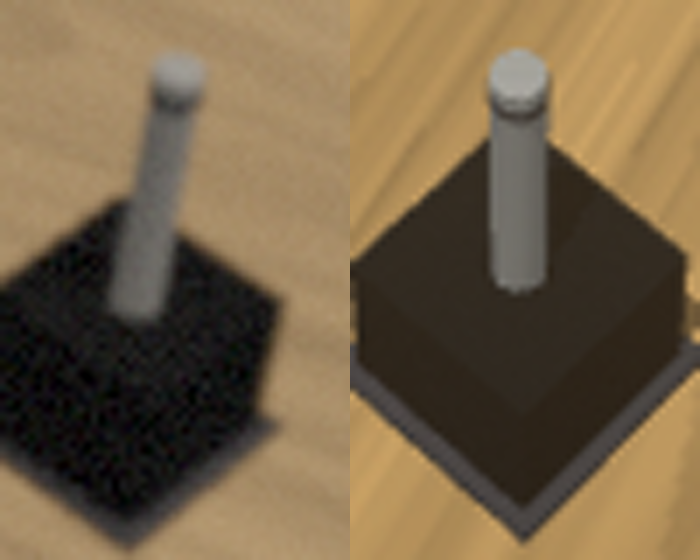

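Request:
move_arm(
  moves=[
    [[-0.27, -0.2, 0.5], [0, 0, 0]],
    [[0, 0, 1.5], [0, 0, 0]],
    [[0, 0, 2], [0, 0, 0]],
    [[0, 0, 2], [0, 0, 0]],
    [[0, 0, 2], [0, 0, 0]],
    [[0, 0, 2], [0, 0, 0]],
    [[0, 0, 2], [0, 0, 0]],
    [[0, 0, 1.5], [0, 0, 0]],
    [[0, 0, 1], [0, 0, 0]],
    [[0, 0, 0.7], [0, 0, 0]],
    [[0, 0, 0], [0, 0, 0]],
  ],
)

```text
time_s: 4.6
tool_pos: [516.9, 288.0, 87.3]
eef_rot: [[0.945, 0.327, -0.002], [0.327, -0.945, -0.001], [-0.002, -0.0, -1.0]]
contact_force: [0.2, 0.7, -0.2]
width: 0.999
```

Run:
```python
from h import *
snap('wrist','3')
plan([518,288,89])
```

```text
at [517.3 288.3  88.3] yaw 19.11 shift cm [ 0.05  0.05 -0.07] turn z None tiltxy deg [-0.01 -0.  ] t 4.65
```

View pics/wrist3.png

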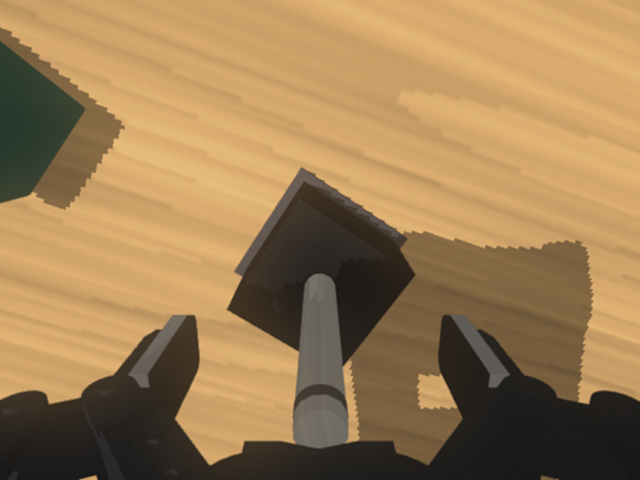

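The stylus stands centred between the pads at column 320, with the pads at 190 and 447. I'll close the gripper.

Request:
move_arm(
  moves=[
    [[0, 0, 0], [0, 0, 0]],
    [[0, 0, 0], [0, 0, 0]],
    [[0, 0, 0], [0, 0, 0]],
    [[0, 0, 0], [0, 0, 0]],
    [[0, 0, 0], [0, 0, 0]],
    [[0, 0, 0], [0, 0, 0]],
    [[0, 0, 0], [0, 0, 0]],
    [[0, 0, 0], [0, 0, 0]],
    [[0, 0, 0], [0, 0, 0]],
    [[0, 0, 0], [0, 0, 0]],
    [[0, 0, 0], [0, 0, 0]],
    [[0, 0, 0], [0, 0, 0]],
  ],
  hand=0,
)

```text
time_s: 5.65
tool_pos: [517.5, 288.4, 88.5]
eef_rot: [[0.945, 0.328, 0.0], [0.328, -0.945, 0.0], [0.0, -0.0, -1.0]]
contact_force: [-1.0, 0.7, 4.3]
width: 0.146
```

Run:
```python
from h import *
from plant import sense
snap('wrist','4');snap('side','4')
print(sense()['width'],sense()['contact_force'],sense()['tool_pos'],sense()['wrist_torque'])
```

```text
0.1487807515617054 [ 0.39526595 -0.05160479  3.49975239] [517.4763535  288.48776619  88.49674187] [ 0.15322179  0.14892372 -0.00920593]
```

View pics/wrist4.png

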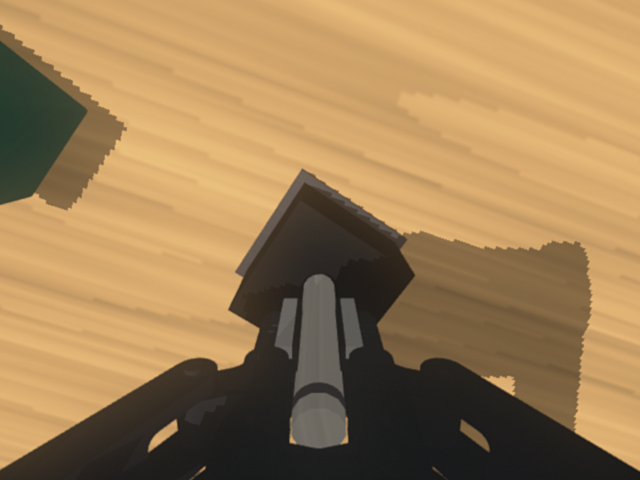

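Both pads grip the stylus, and it still stands straight in the stand. I'll lift it 8 cm and carry it towards the button.

Request:
move_arm(
  moves=[
    [[0, 0, -0.5], [0, 0, 0]],
    [[0, 0, -1], [0, 0, 0]],
    [[0, 0, -1.5], [0, 0, 0]],
    [[0, 0, -1.5], [0, 0, 0]],
    [[0, 0, -1.5], [0, 0, 0]],
    [[0, 0, -1], [0, 0, 0]],
    [[0, 0, -0.6], [0, 0, 0]],
    [[0, 0, -0.4], [0, 0, 0]],
    [[0, 0, 0], [0, 0, 0]],
  ],
)

```text
time_s: 6.5
tool_pos: [517.4, 288.4, 168.7]
eef_rot: [[0.945, 0.328, 0.001], [0.328, -0.945, 0.0], [0.001, 0.0, -1.0]]
contact_force: [0.3, -0.4, -1.2]
width: 0.146
```

Run:
```python
from h import *
from plant import sense
snap('wrist','5');D=snap('side','5');S=snap('scene','5')
s=sense();print(s['width'],s['contact_force'],s['tool_pos'],s['wrist_torque'])
a=[(S,400,200),(D,285,255)]
cv2.imwrite('pics/mos5.png',np.hstack([cv2.resize(c['p'][y:y+100,x:x+65,::-1],None,fx=6,fy=6,interpolation=cv2.INTER_CUBIC) for c,x,y in a]))
plan([569.5,-71.4,168])
```

```text
0.14055897448308877 [ 0.59543656 -0.3305708   0.20229479] [517.0414224  288.29932989 167.50781114] [-0.0712014  -0.06267505 -0.00209601]
at [517.  288.3 167.5] yaw 19.12 shift cm [-6.83 35.7  -0.04] turn z None tiltxy deg [-0.08 -0.02] t 6.65
```

View pics/mos5.png

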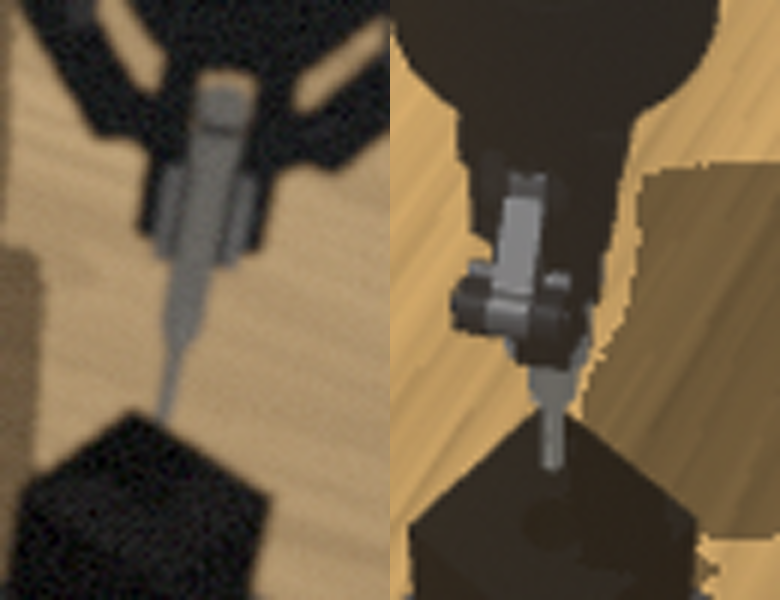

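View pics/wrist5.png

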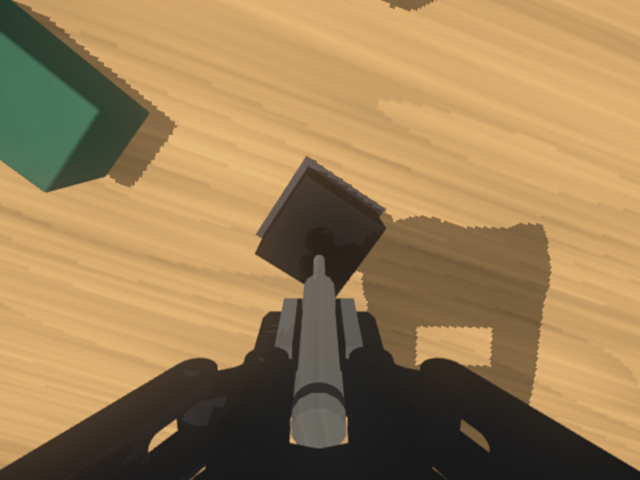

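Run:
```python
from h import *
W=load('wrist5.npz');D=load('side5.npz');S=load('scene5.npz')
R=np.array([.945,.327,0]);Y=np.array([.327,-.945,0]);T=np.array([517.2,288.3,168])
def sh(n,r): p,e=r;print(n,p.round(1),'err',round(e,1),'tool x,y',((p-T)@R).round(1),((p-T)@Y).round(1))
sh('tip WD',two(W,[(319,256)],D,[(312.2,333.0)]))
sh('tip SD',two(S,[(427,269)],D,[(312.2,333.0)]))
sh('top SD',two(S,[(437,217.5)],D,[(307.8,286)]))
sh('top WD',two(W,[(319,425)],D,[(307.8,286)]))
for k in(W,D):
    x,y=(319,256) if k is W else (312,330)
    cv2.imwrite('pics/c%d.png'%(k is W),cv2.resize(k['p'][y-40:y+40,x-40:x+40,::-1],None,fx=6,fy=6,interpolation=cv2.INTER_CUBIC))
```

```text
tip WD [517.3 288.1  84.9] err 0.5 tool x,y 0.1 0.2
tip SD [516.8 289.4  87.3] err 0.4 tool x,y -0.1 -1.1
top SD [523.4 291.2 218.7] err 0.4 tool x,y 6.8 -0.7
top WD [521.6 291.3 223. ] err 4.2 tool x,y 5.2 -1.3
```

View pics/c1.png

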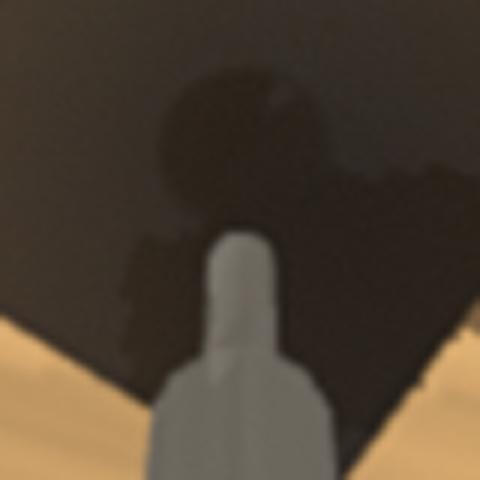

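View pics/c0.png

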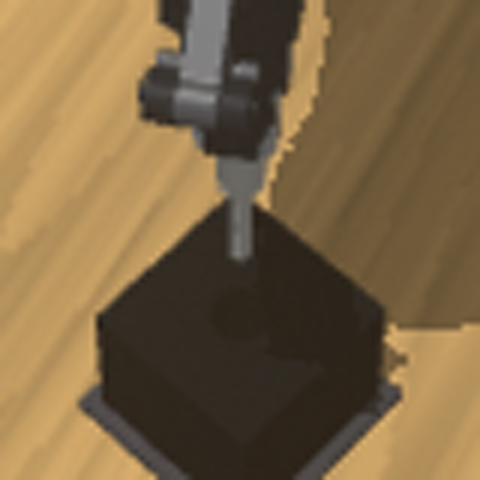

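The side view shows the stylus leaning about 3° in the grip, with its top towards tool +x. In the wrist view its tip is at (319,256), near the dark hole at (319,239). I'll carry it to the button, then turn the tool by that angle to make the stylus upright.

Request:
move_arm(
  moves=[
    [[-0.2, 1.2, 0], [0, 0, 0]],
    [[-0.4, 2.1, 0], [0, 0, 0]],
    [[-0.4, 2.2, 0], [0, 0, 0]],
    [[-0.4, 2.2, 0], [0, 0, 0]],
    [[-0.4, 2.2, 0], [0, 0, 0]],
    [[-0.4, 2.2, 0], [0, 0, 0]],
    [[-0.4, 2.2, 0], [0, 0, 0]],
    [[-0.4, 2.2, 0], [0, 0, 0]],
    [[-0.4, 2.2, 0], [0, 0, 0]],
    [[-0.4, 2.2, 0], [0, 0, 0]],
    [[-0.4, 2.2, 0], [0, 0, 0]],
    [[-0.4, 2.2, 0], [0, 0, 0]],
    [[-0.4, 2.2, 0], [0, 0, 0]],
    [[-0.4, 2.2, 0], [0, 0, 0]],
    [[-0.4, 2.2, 0], [0, 0, 0]],
    [[-0.4, 2.0, 0], [0, 0, 0]],
    [[-0.4, 1.6, 0], [0, 0, 0]],
    [[-0.2, 0.6, 0], [0, 3, 0]],
    [[0, 0, 0], [0, 0, 0]],
    [[0, 0, 0], [0, 0, 0]],
  ],
)

```text
time_s: 8.32
tool_pos: [570.7, -75.6, 168.1]
eef_rot: [[0.944, 0.326, 0.048], [0.326, -0.945, 0.017], [0.051, -0.001, -0.999]]
contact_force: [-0.3, 0.3, 0.2]
width: 0.147
```

Run:
```python
from h import *
from plant import sense
W=snap('wrist','6');D=snap('side','6');S=snap('scene','6')
plan([569.5,-71.4,168])
print(proj(D,[[569.5,-71.4,168],[569.5,-71.4,91],[569.5,-71.4,60]]),proj(S,[[569.5,-71.4,168]]))
a=[(S,230,160),(D,335,140)]
cv2.imwrite('pics/mos6.png',np.hstack([cv2.resize(c['p'][y:y+100,x:x+65,::-1],None,fx=6,fy=6,interpolation=cv2.INTER_CUBIC) for c,x,y in a]))
```

```text
at [571.3 -74.4 168.3] yaw 19.17 shift cm [-0.08 -0.35  0.02] turn z None tiltxy deg [2.78 0.98] t 8.47
[[374.10681625 168.23034716]
 [370.60878516 195.68823931]
 [369.30969481 205.88133465]] [[259.61887714 190.07449066]]
```

View pics/mos6.png

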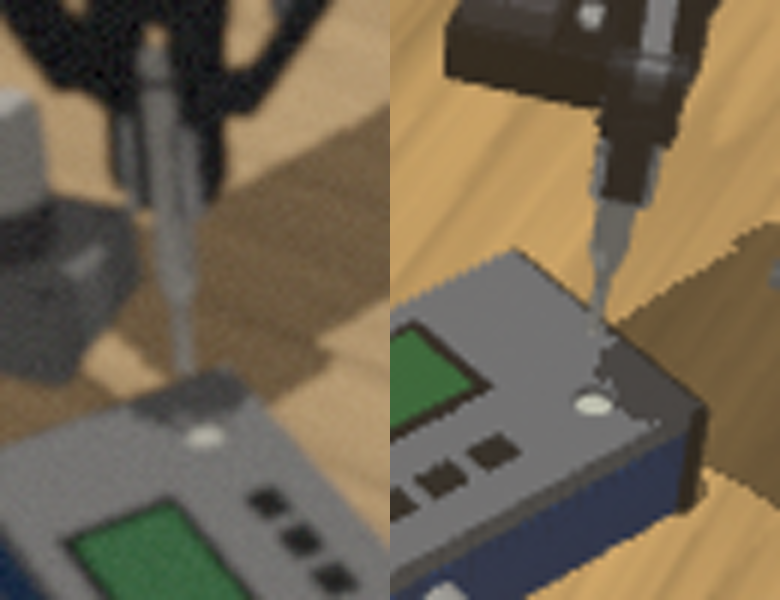

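View pics/wrist6.png

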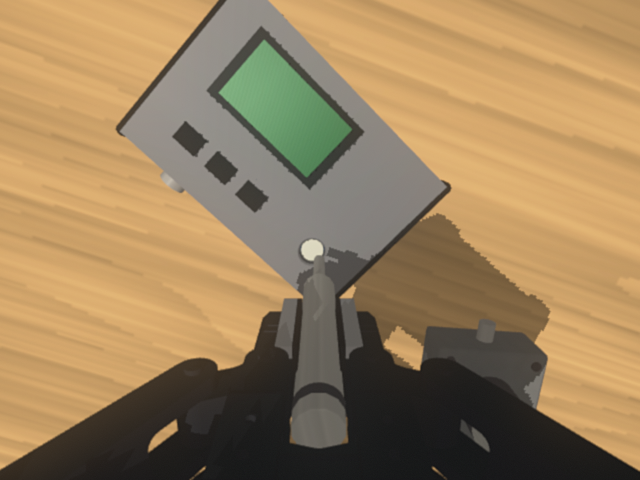

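Run:
```python
from h import *
W=load('wrist6.npz');D=load('side6.npz');S=load('scene6.npz')
for n,c in (('W',W),('D',D),('S',S)):
    print(n,proj(c,[[570,-72,220],[570,-72,160],[570,-72,90]]).round(1).tolist())
def sh(n,r): p,e=r;print(n,p.round(1),'err',round(e,1))
sh('tip WD',two(W,[(318,255.5)],D,[(369.6,195.8)]))
sh('tip SD',two(S,[(260.7,221.5)],D,[(369.6,195.8)]))
sh('tip WS',two(W,[(318,255.5)],S,[(260.7,221.5)]))
print('btn W',plane(W,[(312,250)],55))
f=lambda c,x,y,w,h:cv2.resize(c['p'][y:y+h,x:x+w,::-1],(w*5,h*5),interpolation=cv2.INTER_CUBIC)
cv2.imwrite('pics/z6.png',np.hstack([f(D,345,130,60,110),f(W,275,225,90,110)]))
```

```text
W [[303.2, 417.9], [308.9, 317.1], [311.8, 264.6]]
D [[376.6, 147.5], [373.6, 171.0], [370.5, 195.8]]
S [[257.1, 168.6], [259.6, 193.3], [262.2, 219.9]]
tip WD [574.  -74.5  85.8] err 2.2
tip SD [572.9 -74.4  86.6] err 0.3
tip WS [575.1 -73.3  88.1] err 1.3
btn W [[569.01170721 -71.86995349  55.        ]]
```

View pics/z6.png

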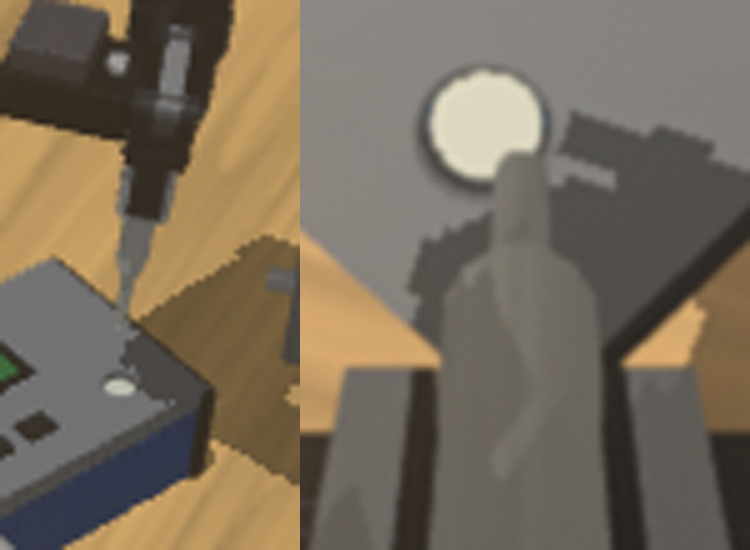

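Run:
```python
from h import *
R=np.array([.945,.327,0]);Y=np.array([.327,-.945,0]);T=np.array([517.2,288.3,0])
W=load('wrist5.npz')
f=lambda c,x,y,w,h:cv2.resize(c['p'][y:y+h,x:x+w,::-1],(w*4,h*4),interpolation=cv2.INTER_CUBIC)
cv2.imwrite('pics/z5.png',np.hstack([f(load('wrist%d.npz'%i),285,370,66,85) for i in (3,4,5)]))
for n,q,z in (('tip near edge',(319,254.7),88.5),('top',(319,420),218.5),('hole',(319.5,239.3),55)):
    P=plane(W,[q],z)[0];print(n,((P-T)@R).round(1),((P-T)@Y).round(1))
```

```text
tip near edge 1.8 0.3
top 0.9 0.2
hole 1.0 0.7
```

View pics/z5.png

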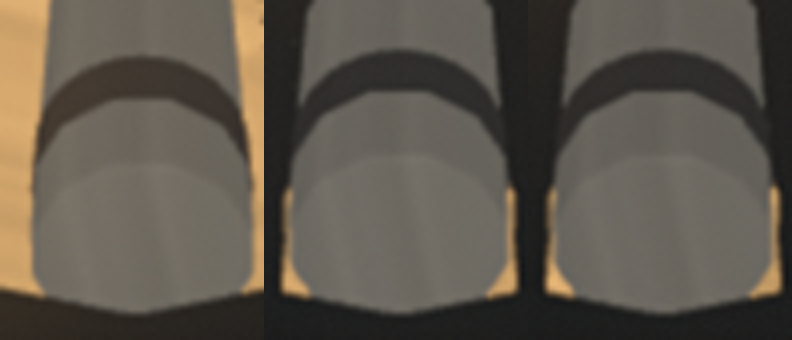

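The wrist close-ups show the stylus top and tip at the same tool x, about -1 mm. So the stylus was upright in the grip after all: the grey strip in the side view belonged to the gripper, and my 3° correction was wrong. I'll undo it, centre over the button, lower a little and look again.

Request:
move_arm(
  moves=[
    [[0, 0, 0], [0, -3, 0]],
    [[0.02, -0.34, 0.5], [0, 0, 0]],
    [[0, 0, 0.7], [0, 0, 0]],
    [[0, 0, 0.3], [0, 0, 0]],
    [[0, 0, 0], [0, 0, 0]],
    [[0, 0, 0], [0, 0, 0]],
  ],
)

```text
time_s: 8.97
tool_pos: [570.2, -71.6, 153.0]
eef_rot: [[0.945, 0.328, -0.0], [0.328, -0.945, 0.0], [-0.0, -0.0, -1.0]]
contact_force: [-0.5, -0.0, 0.5]
width: 0.147
```

Run:
```python
from h import *
W=snap('wrist','7');D=snap('side','7');S=snap('scene','7')
plan([570.4,-71.1,130])
f=lambda c,x,y,w,h:cv2.resize(c['p'][y:y+h,x:x+w,::-1],(w*5,h*5),interpolation=cv2.INTER_CUBIC)
cv2.imwrite('pics/z7.png',np.hstack([f(S,240,165,45,90),f(D,345,145,55,90),f(W,285,225,60,90)]))
```

```text
at [570.5 -71.8 153.6] yaw 19.12 shift cm [ 0.01 -0.07  2.36] turn z None tiltxy deg [ 0.04 -0.  ] t 9.12
```

View pics/z7.png

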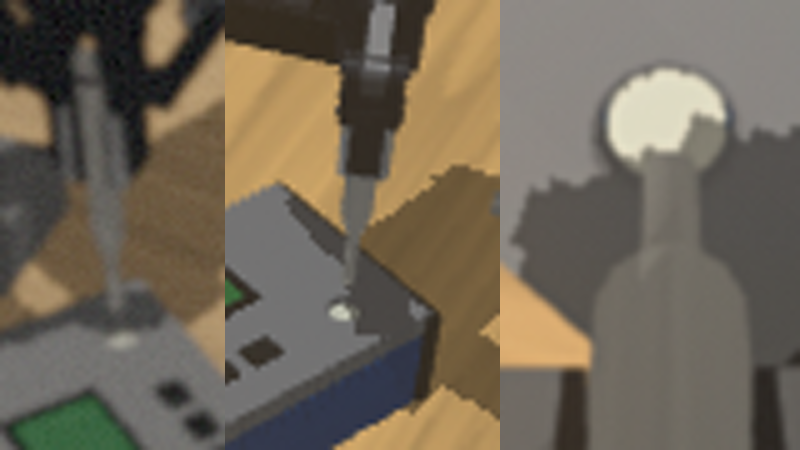

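Run:
```python
from h import *
R=np.array([.945,.327,0]);Y=np.array([.327,-.945,0]);T=np.array([570.4,-71.7,0])
W=load('wrist7.npz');D=load('side7.npz');S=load('scene7.npz')
for n,q,z in (('tip near edge',(319.4,255.4),74),('button',(318.2,249.4),58)):
    P=plane(W,[q],z)[0];print(n,P.round(1),((P-T)@R).round(1),((P-T)@Y).round(1))
for c,t,b in((S,(240+115/5,165+308/5),(240+122/5,165+342/5)),(D,(345+(348-225)/5,145+283/5),(345+(342-225)/5,145+312/5))):
    print(plane(c,[t],74).round(1),plane(c,[b],55).round(1))
```

```text
tip near edge [571.9 -71.6  74. ] 1.4 0.4
button [570.1 -71.5  58. ] -0.2 -0.3
[[572.4 -69.6  74. ]] [[571.8 -68.1  55. ]]
[[569.7 -70.3  74. ]] [[571.  -70.9  55. ]]
```

Request:
move_arm(
  moves=[
    [[0.1, -0.05, 0.3], [0, 0, 0]],
    [[0, 0, 0.5], [0, 0, 0]],
    [[0, 0, 0.5], [0, 0, 0]],
    [[0, 0, 0.4], [0, 0, 0]],
    [[0, 0, 0.3], [0, 0, 0]],
    [[0, 0, 0.15], [0, 0, 0]],
    [[0, 0, 0], [0, 0, 0]],
    [[0, 0, 0], [0, 0, 0]],
    [[0, 0, 0], [0, 0, 0]],
  ],
)

```text
time_s: 9.87
tool_pos: [571.2, -70.8, 132.1]
eef_rot: [[0.945, 0.328, 0.0], [0.328, -0.945, -0.0], [0.0, 0.0, -1.0]]
contact_force: [-1.2, 0.3, 2.8]
width: 0.148
```

Run:
```python
from plant import sense
s=sense();print(s['tool_pos'],s['contact_force'],s['wrist_torque'],s['tau'])
```

```text
[571.23540302 -70.84294294 132.05177448] [-1.23547903  0.25205688  2.8029333 ] [0.16377368 0.31347099 0.00946828] [-2.71737194e-01 -4.73665237e+01 -2.37108618e+01 -5.62388438e-02
 -4.37809937e-01 -4.03850350e-06]
```

Request:
move_arm(
  moves=[
    [[0, 0, 0.1], [0, 0, 0]],
    [[0, 0, 0.1], [0, 0, 0]],
    [[0, 0, 0.05], [0, 0, 0]],
    [[0, 0, 0], [0, 0, 0]],
    [[0, 0, 0], [0, 0, 0]],
    [[0, 0, 0], [0, 0, 0]],
  ],
)

```text
time_s: 10.37
tool_pos: [571.3, -70.9, 129.5]
eef_rot: [[0.945, 0.328, 0.0], [0.328, -0.945, -0.0], [0.0, 0.0, -1.0]]
contact_force: [-0.8, 1.1, 5.4]
width: 0.149
```

Request:
move_arm(
  moves=[
    [[0, 0, 0.05], [0, 0, 0]],
    [[0, 0, 0.05], [0, 0, 0]],
    [[0, 0, 0], [0, 0, 0]],
    [[0, 0, 0], [0, 0, 0]],
    [[0, 0, 0], [0, 0, 0]],
  ],
)

```text
time_s: 10.78
tool_pos: [571.5, -70.9, 129.2]
eef_rot: [[0.945, 0.328, 0.001], [0.328, -0.945, -0.0], [0.001, 0.001, -1.0]]
contact_force: [-2.5, 1.3, 10.0]
width: 0.148
```

The force jumped from 5.4 to 10 N over the last 0.3 mm, so the button is against its stop. Now I'll lift off.

Request:
move_arm(
  moves=[
    [[0, 0, -0.5], [0, 0, 0]],
    [[0, 0, -1.5], [0, 0, 0]],
    [[0, 0, -1.5], [0, 0, 0]],
    [[0, 0, -1], [0, 0, 0]],
    [[0, 0, 0], [0, 0, 0]],
    [[0, 0, 0], [0, 0, 0]],
  ],
)

```text
time_s: 11.28
tool_pos: [571.2, -70.9, 173.0]
eef_rot: [[0.945, 0.328, 0.0], [0.328, -0.945, -0.0], [0.0, 0.0, -1.0]]
contact_force: [-0.0, -0.7, -1.4]
width: 0.149
```

Run:
```python
from h import *
plan([517.5,288.4,172])
```

```text
at [571.2 -70.9 173. ] yaw 19.12 shift cm [  6.7  -35.71   0.1 ] turn z None tiltxy deg [ 0.01 -0.01] t 11.28
```

Request:
move_arm(
  moves=[
    [[0.2, -1.2, 0], [0, 0, 0]],
    [[0.4, -2.1, 0], [0, 0, 0]],
    [[0.4, -2.2, 0], [0, 0, 0]],
    [[0.4, -2.2, 0], [0, 0, 0]],
    [[0.4, -2.2, 0], [0, 0, 0]],
    [[0.4, -2.2, 0], [0, 0, 0]],
    [[0.4, -2.2, 0], [0, 0, 0]],
    [[0.4, -2.2, 0], [0, 0, 0]],
    [[0.4, -2.2, 0], [0, 0, 0]],
    [[0.4, -2.2, 0], [0, 0, 0]],
    [[0.4, -2.2, 0], [0, 0, 0]],
    [[0.4, -2.2, 0], [0, 0, 0]],
    [[0.4, -2.2, 0], [0, 0, 0]],
    [[0.4, -2.2, 0], [0, 0, 0]],
    [[0.4, -2.2, 0], [0, 0, 0]],
    [[0.4, -2.0, 0], [0, 0, 0]],
    [[0.3, -1.3, 0], [0, 0, 0]],
    [[0.2, -0.5, 0], [0, 0, 0]],
    [[0, 0, 0], [0, 0, 0]],
    [[0, 0, 0], [0, 0, 0]],
  ],
)

```text
time_s: 12.95
tool_pos: [517.6, 287.9, 172.9]
eef_rot: [[0.945, 0.328, -0.001], [0.328, -0.945, -0.0], [-0.001, 0.0, -1.0]]
contact_force: [0.4, 0.0, -0.5]
width: 0.146
```

Run:
```python
from h import *
plan([517.5,288.4,88.5])
W=snap('wrist','8')
plan([517.5,288.4,88.5])
f=lambda i:cv2.resize(load('wrist%d.npz'%i)['p'][215:345,265:375,::-1],None,fx=3,fy=3,interpolation=cv2.INTER_CUBIC)
cv2.imwrite('pics/z8.png',np.hstack([f(5),f(8)]))
```

```text
at [517.6 287.9 172.9] yaw 19.12 shift cm [ 0.02 -0.05  8.44] turn z None tiltxy deg [-0.03 -0.03] t 12.95
at [517.7 287.6 173.1] yaw 19.08 shift cm [ 0.01 -0.08  8.46] turn z None tiltxy deg [-0.02 -0.02] t 13.0
```

View pics/z8.png

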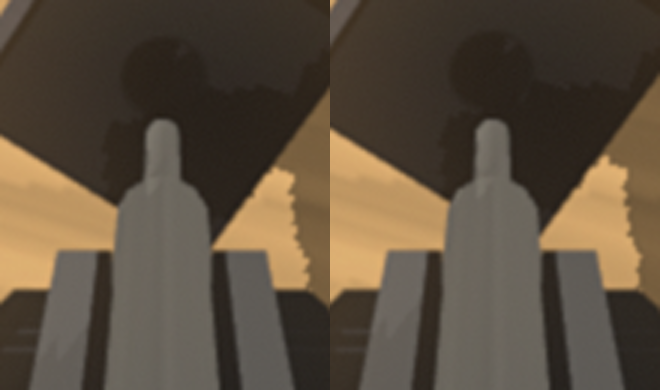

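Request:
move_arm(
  moves=[
    [[0, -0.06, 0.5], [0, 0, 0]],
    [[0, 0, 1], [0, 0, 0]],
    [[0, 0, 1], [0, 0, 0]],
    [[0, 0, 1], [0, 0, 0]],
    [[0, 0, 1], [0, 0, 0]],
    [[0, 0, 1], [0, 0, 0]],
    [[0, 0, 1], [0, 0, 0]],
    [[0, 0, 0.8], [0, 0, 0]],
    [[0, 0, 0.6], [0, 0, 0]],
    [[0, 0, 0.3], [0, 0, 0]],
    [[0, 0, 0.2], [0, 0, 0]],
    [[0, 0, 0], [0, 0, 0]],
    [[0, 0, 0], [0, 0, 0]],
    [[0, 0, 0], [0, 0, 0]],
  ],
)

```text
time_s: 14.17
tool_pos: [517.6, 289.0, 89.8]
eef_rot: [[0.945, 0.328, 0.001], [0.328, -0.945, 0.0], [0.001, 0.0, -1.0]]
contact_force: [-0.5, 0.2, -0.8]
width: 0.146
```

Run:
```python
from h import *
from plant import sense
plan([517.5,288.4,88.5]);s=sense();print(s['contact_force'],s['wrist_torque'])
```

```text
at [517.6 289.   89.8] yaw 19.13 shift cm [-0.03  0.06  0.13] turn z None tiltxy deg [0.05 0.01] t 14.17
[-0.53429714  0.22473005 -0.76071126] [ 0.03112689  0.01116715 -0.04645835]
```

Request:
move_arm(
  moves=[
    [[0, 0.04, 0.05], [0, 0, 0]],
    [[0, 0, 0.05], [0, 0, 0]],
    [[0, 0, 0.03], [0, 0, 0]],
    [[0, 0, 0], [0, 0, 0]],
    [[0, 0, 0], [0, 0, 0]],
  ],
)

```text
time_s: 14.58
tool_pos: [517.8, 288.6, 88.5]
eef_rot: [[0.945, 0.328, 0.001], [0.328, -0.945, 0.0], [0.001, 0.0, -1.0]]
contact_force: [-0.8, -0.3, 4.1]
width: 0.146
```

There is 4.1 N on the tool, so the stylus sits on the hole's bottom. Releasing.

Request:
move_arm(
  moves=[
    [[0, 0, 0], [0, 0, 0]],
    [[0, 0, 0], [0, 0, 0]],
    [[0, 0, 0], [0, 0, 0]],
    [[0, 0, 0], [0, 0, 0]],
    [[0, 0, 0], [0, 0, 0]],
    [[0, 0, 0], [0, 0, 0]],
    [[0, 0, 0], [0, 0, 0]],
    [[0, 0, 0], [0, 0, 0]],
    [[0, 0, 0], [0, 0, 0]],
  ],
  hand=8.5,
)

```text
time_s: 15.33
tool_pos: [517.5, 288.6, 88.0]
eef_rot: [[0.945, 0.328, -0.0], [0.328, -0.945, 0.0], [-0.0, -0.0, -1.0]]
contact_force: [0.6, 0.0, 0.7]
width: 0.997
```

Run:
```python
from h import *
W=snap('wrist','9');D=snap('side','9');S=snap('scene','9')
f=lambda c,x,y,w,h:cv2.resize(c['p'][y:y+h,x:x+w,::-1],(w*4,h*4),interpolation=cv2.INTER_CUBIC)
cv2.imwrite('pics/z9.png',np.hstack([f(S,405,220,55,110),f(D,285,290,60,110),f(W,280,350,80,110)]))
from plant import sense;print(sense()['width'],sense()['contact_force'])
```

```text
0.9914722005183971 [0.18677491 0.31534558 0.10939344]
```

View pics/z9.png

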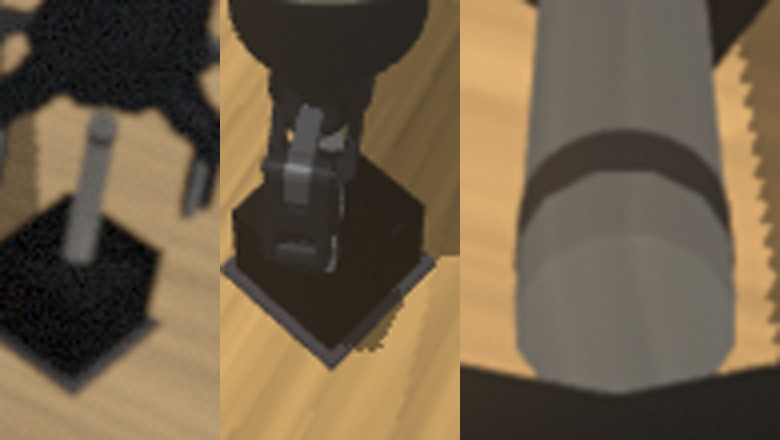

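View pics/wrist9.png

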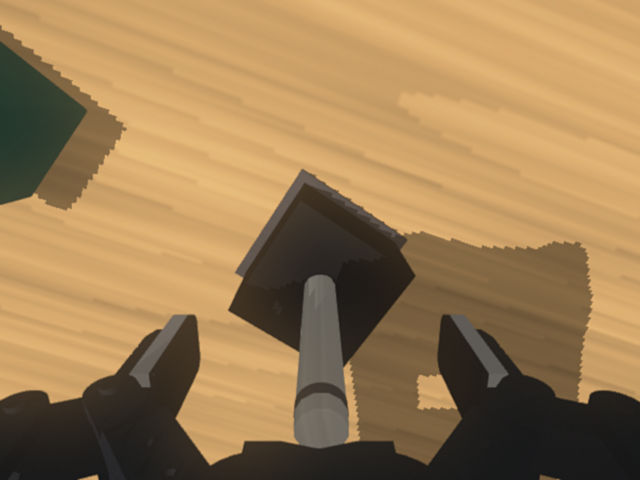

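The stylus stands upright as before. I'll lift clear while turning the tool towards yaw 90°.

Request:
move_arm(
  moves=[
    [[0, 0, -0.8], [0, 0, 0]],
    [[0, 0, -1.5], [0, 0, 0]],
    [[0, 0, -2], [0, 0, 0]],
    [[0, 0, -2.5], [0, 0, 0]],
    [[0, 0, -2.5], [0, 0, 0]],
    [[0, 0, -2], [0, 0, -7.1]],
    [[0, 0, -2], [0, 0, -7.1]],
    [[0, 0, -1], [0, 0, -7.1]],
    [[0, 0, -1], [0, 0, -7.1]],
    [[0, 0, 0], [0, 0, -7.1]],
    [[0, 0, 0], [0, 0, -7.1]],
    [[0, 0, 0], [0, 0, -7.1]],
    [[0, 0, 0], [0, 0, -7.1]],
    [[0, 0, 0], [0, 0, -7.1]],
    [[0, 0, 0], [0, 0, -7]],
    [[0, 0, 0], [0, 0, 0]],
    [[0, 0, 0], [0, 0, 0]],
  ],
)

```text
time_s: 16.9
tool_pos: [517.5, 288.6, 241.5]
eef_rot: [[0.003, 1.0, 0.0], [1.0, -0.003, 0.0], [0.0, 0.0, -1.0]]
contact_force: [0.1, -0.5, 0.1]
width: 0.998
```

Run:
```python
from h import *
W=snap('wrist','10');D=snap('side','10');S=snap('scene','10')
f=lambda c,x,y,w,h:cv2.resize(c['p'][y:y+h,x:x+w,::-1],(w*4,h*4),interpolation=cv2.INTER_CUBIC)
cv2.imwrite('pics/z10.png',np.vstack([np.hstack([f(S,400,230,70,75),f(D,280,295,70,75)]),np.hstack([f(load('scene0.npz'),400,230,70,75),f(load('side0.npz'),280,295,70,75)])]))
plan([503,-265,235],90)
from plant import sense;print(np.round(sense()['joint_pos'],3))
```

```text
at [517.5 288.5 241.2] yaw 89.87 shift cm [-55.36  -1.32   0.62] turn z -0.13 tiltxy deg [0.01 0.  ] t 17.05
[ 0.311  0.462  1.278 -0.     1.401  0.313]
```

View pics/z10.png

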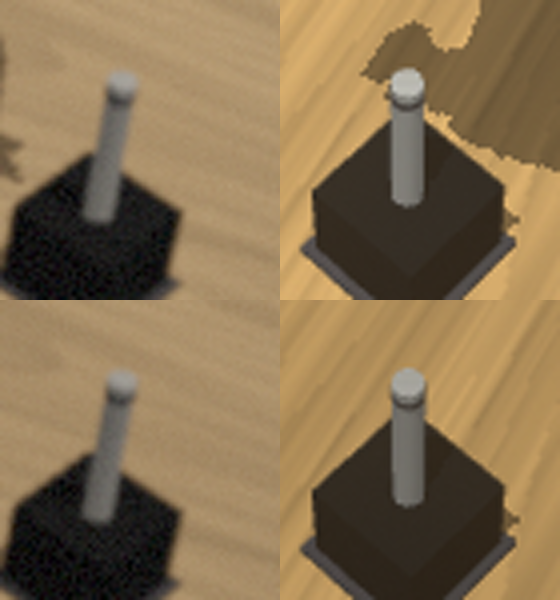

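View pics/wrist10.png

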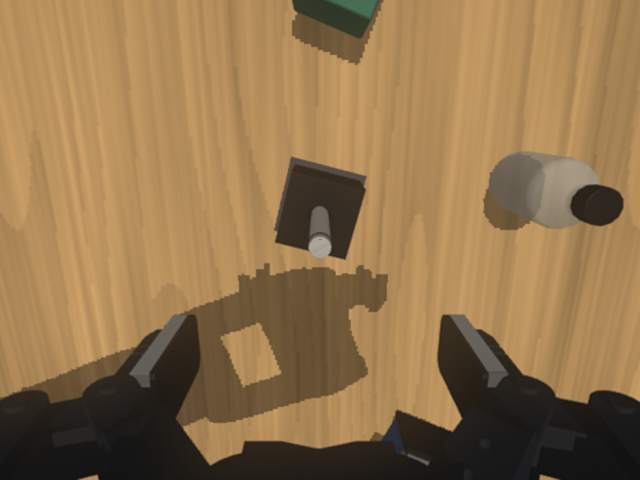

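The stylus stands just as at the start, in the scene crop, the side crop and the wrist view at (319,245). Next, the attenuator.

Request:
move_arm(
  moves=[
    [[-1.2, 0, 0], [0, 0, 0]],
    [[-2.2, 0, 0], [0, 0, 0]],
    [[-3, 0, 0], [0, 0, 0]],
    [[-3, -0.1, 0], [0, 0, 0]],
    [[-3, -0.1, 0], [0, 0, 0]],
    [[-3, -0.1, 0], [0, 0, 0]],
    [[-3, -0.1, 0], [0, 0, 0]],
    [[-3, -0.1, 0], [0, 0, 0]],
    [[-3, -0.1, 0], [0, 0, 0]],
    [[-3, -0.1, 0], [0, 0, 0]],
    [[-3, -0.1, 0], [0, 0, 0]],
    [[-3, -0.1, 0], [0, 0, 0]],
    [[-3, -0.1, 0.1], [0, 0, 0]],
    [[-3, -0.1, 0.1], [0, 0, 0]],
    [[-3, -0.1, 0.1], [0, 0, 0]],
    [[-3, -0.1, 0.1], [0, 0, 0]],
    [[-3, 0, 0.1], [0, 0, 0]],
    [[-3, 0, 0.1], [0, 0, 0]],
    [[-2.8, 0, 0], [0, 0, 0]],
    [[-1.2, 0, 0], [0, 0, 0]],
  ],
)

```text
time_s: 18.72
tool_pos: [503.6, -268.9, 234.7]
eef_rot: [[0.003, 1.0, -0.0], [1.0, -0.003, -0.001], [-0.001, -0.0, -1.0]]
contact_force: [-0.5, 0.0, -0.6]
width: 1.0
```

Request:
move_arm(
  moves=[
    [[0, 0, 0], [0, 0, 0]],
    [[0, 0, 0], [0, 0, 0]],
  ],
)

```text
time_s: 18.88
tool_pos: [504.4, -265.3, 234.9]
eef_rot: [[0.001, 1.0, -0.0], [1.0, -0.001, 0.001], [0.001, -0.0, -1.0]]
contact_force: [0.3, 0.3, 0.1]
width: 0.995
```

Run:
```python
from h import *
W=snap('wrist','11')
plan([503,-265,235],90)
```

```text
at [ 504.6 -264.6  235. ] yaw 90.02 shift cm [-0.04 -0.16  0.  ] turn z 0.02 tiltxy deg [-0.01  0.03] t 18.93
```

View pics/wrist11.png

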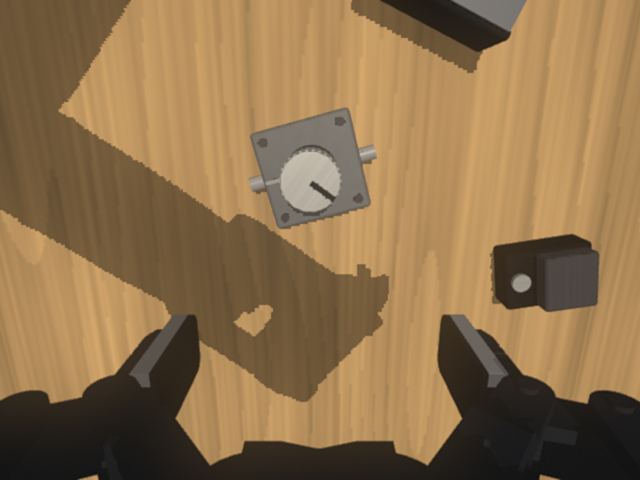

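The wrist view shows the cap at about (310,180), its bar pointing to lower right at about (334,200), and the steel mark on the block's left side at (273,182), which is -x.

Run:
```python
from h import *
W=load('wrist11.npz')
cv2.imwrite('pics/z11.png',cv2.resize(W['p'][100:240,240:385,::-1],None,fx=5,fy=4*1.25,interpolation=cv2.INTER_CUBIC)[:600*2][:700,:725])
g=W['p'].astype(int);g=g[...,:]
m=((g.min(2)>150)&((g.max(2)-g.min(2))<40)).astype(np.uint8)
m[:, :255]=0;m[:,370:]=0;m[:130]=0;m[230:]=0
m=cv2.morphologyEx(m,cv2.MORPH_OPEN,np.ones((5,5),np.uint8))
cs,_=cv2.findContours(m,cv2.RETR_EXTERNAL,cv2.CHAIN_APPROX_NONE)
c=max(cs,key=cv2.contourArea);print(cv2.minEnclosingCircle(c),cv2.fitEllipse(cv2.convexHull(c)))
print('block corners',[plane(W,[q],40).round(1)[0].tolist() for q in ((251,135),(348,108),(370,205),(280,228))])
```

```text
((310.0, 181.0), 29.83296775817871) ((309.6221923828125, 180.8749542236328), (58.47785186767578, 59.25783157348633), 18.56570816040039)
block corners [[451.6, -203.3, 40.0], [526.8, -183.3, 40.0], [546.3, -258.8, 40.0], [472.1, -278.2, 40.0]]
```

View pics/z11.png

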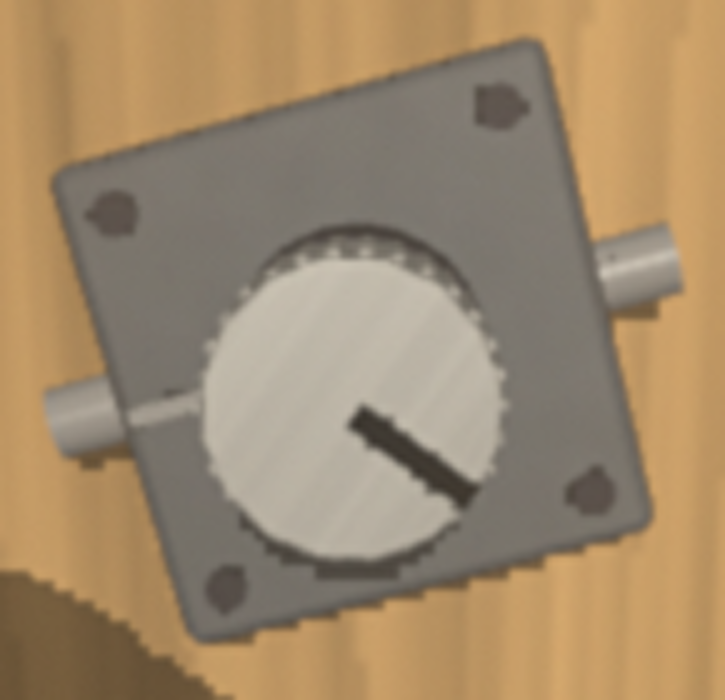

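Run:
```python
from h import *
W=load('wrist11.npz')
o=lambda x,y:(240+x/5,100+y/5)
C=plane(W,[(310,181.2)],101)[0];B=plane(W,[o(470,493),o(357,415)],102)
b=B[0]-C; b2=B[0]-B[1]
P=plane(W,[o(55,172),o(543,40),o(652,530),o(190,640)],40)
ex=((P[1]-P[0])+(P[2]-P[3]))/2; ey=((P[0]-P[3])+(P[1]-P[2]))/2
y1=np.degrees(np.arctan2(ex[1],ex[0]));y2=np.degrees(np.arctan2(-ey[0],ey[1]))
print('cap',C.round(1),'r',np.linalg.norm(b),'block centre',P.mean(0).round(1),'yaw',y1,y2,np.linalg.norm(ex),np.linalg.norm(ey))
for v in (b,b2): 
    a=np.degrees(np.arctan2(v[1],v[0]));th=(a-((y1+y2)/2+180))%360;print('bar ang',a,'theta',th,np.radians(th))
M=plane(W,[o(130,418),o(200,402)],41);print('mark',M.round(1), np.degrees(np.arctan2(*(M[0]-C)[[1,0]])))
plan([C[0],C[1],150],90)
```

```text
cap [ 498.5 -230.5  101. ] r 19.52691988095791 block centre [ 499. -231.   40.] yaw 14.048004398387649 14.151459929372614 78.27576898432868 78.1756682062695
bar ang -35.70719416367291 theta 130.19307367244696 2.2722977988757447
bar ang -34.76718461605273 theta 131.13308322006714 2.2887040604818996
mark [[ 462.  -241.    41. ]
 [ 473.3 -238.5   41. ]] -163.9339859979756
at [ 504.6 -264.6  235. ] yaw 90.02 shift cm [ 3.4 -0.6  8.5] turn z 0.02 tiltxy deg [-0.01  0.03] t 18.93
```

Request:
move_arm(
  moves=[
    [[0.6, -0.1, 1], [0, 0, 0]],
    [[0.7, -0.1, 1.5], [0, 0, 0]],
    [[0.7, -0.2, 2], [0, 0, 0]],
    [[0.7, -0.2, 2], [0, 0, 0]],
    [[0.7, 0, 1.5], [0, 0, 0]],
    [[0, 0, 0.5], [0, 0, 0]],
    [[0, 0, 0], [0, 0, 0]],
    [[0, 0, 0], [0, 0, 0]],
  ],
)

```text
time_s: 19.6
tool_pos: [499.2, -231.3, 150.9]
eef_rot: [[-0.001, 1.0, 0.001], [1.0, 0.001, -0.001], [-0.001, 0.001, -1.0]]
contact_force: [-0.2, -0.7, 0.5]
width: 0.994
```

Run:
```python
from h import *
W=snap('wrist','12')
plan([498.6,-230.7,75],90)
print(proj(W,[[498.6,-230.7,101]]))
```

```text
at [ 499.3 -231.6  151.2] yaw 90.05 shift cm [ 0.1  -0.08  7.62] turn z 0.05 tiltxy deg [ 0.1  -0.07] t 19.65
[[317.82641431 276.57483014]]
```

View pics/wrist12.png

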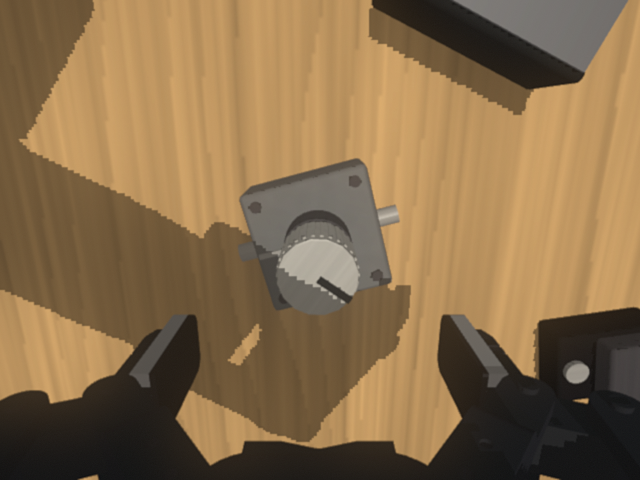

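The cap's centre is at (318,275), matching the prediction and lying midway between the pads. I'll descend 7.6 cm and grip.

Request:
move_arm(
  moves=[
    [[0.05, -0.05, 0.6], [0, 0, 0]],
    [[0, 0, 1.2], [0, 0, 0]],
    [[0, 0, 1.4], [0, 0, 0]],
    [[0, 0, 1.4], [0, 0, 0]],
    [[0, 0, 1.2], [0, 0, 0]],
    [[0, 0, 1], [0, 0, 0]],
    [[0, 0, 0.6], [0, 0, 0]],
    [[0, 0, 0.2], [0, 0, 0]],
    [[0, 0, 0], [0, 0, 0]],
    [[0, 0, 0], [0, 0, 0]],
    [[0, 0, 0], [0, 0, 0]],
  ],
)

```text
time_s: 20.57
tool_pos: [498.6, -231.2, 74.7]
eef_rot: [[-0.0, 1.0, 0.001], [1.0, 0.0, -0.001], [-0.001, 0.001, -1.0]]
contact_force: [0.2, 0.7, 0.3]
width: 0.999
```

Request:
move_arm(
  moves=[
    [[0, 0, 0], [0, 0, 0]],
    [[0, 0, 0], [0, 0, 0]],
    [[0, 0, 0], [0, 0, 0]],
    [[0, 0, 0], [0, 0, 0]],
    [[0, 0, 0], [0, 0, 0]],
    [[0, 0, 0], [0, 0, 0]],
    [[0, 0, 0], [0, 0, 0]],
    [[0, 0, 0], [0, 0, 0]],
    [[0, 0, 0], [0, 0, 0]],
    [[0, 0, 0], [0, 0, 0]],
  ],
  hand=0,
)

```text
time_s: 21.4
tool_pos: [498.6, -231.0, 74.4]
eef_rot: [[-0.0, 1.0, 0.001], [1.0, 0.0, -0.0], [-0.0, 0.001, -1.0]]
contact_force: [1.9, 2.1, 6.0]
width: 0.458
```

Run:
```python
from h import *
from plant import sense
s=sense();print(s['width'],np.round(s['contact_force'],2),np.round(s['wrist_torque'],3),np.round(s['joint_pos'],3))
plan([498.6,-230.7,75],90)
W=snap('wrist','13')
```

```text
0.4583075418300357 [1.85 2.13 5.99] [ 0.254 -0.318  0.019] [-0.647  0.548  1.615  0.     0.978 -0.648]
at [ 498.6 -231.    74.4] yaw 90.03 shift cm [ 0.03  0.   -0.06] turn z 0.03 tiltxy deg [ 0.06 -0.02] t 21.4
```

View pics/wrist13.png

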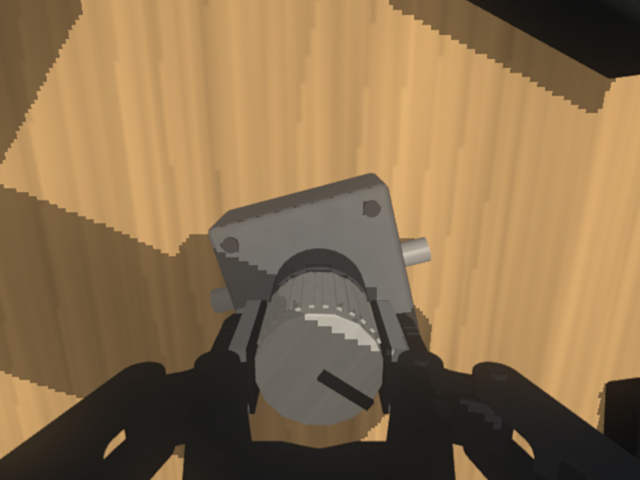

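The gripper holds the cap, with its bar visible at (345,390). I'll screw it in by 114°, following the thread down.

Request:
move_arm(
  moves=[
    [[0, 0, 0.005], [0, 0, 3]],
    [[0, 0, 0.007], [0, 0, 6]],
    [[0, 0, 0.007], [0, 0, 6]],
    [[0, 0, 0.007], [0, 0, 6]],
    [[0, 0, 0.007], [0, 0, 6]],
    [[0, 0, 0.007], [0, 0, 6]],
    [[0, 0, 0.007], [0, 0, 6]],
    [[0, 0, 0.007], [0, 0, 6]],
    [[0, 0, 0.007], [0, 0, 6]],
    [[0, 0, 0.007], [0, 0, 6]],
    [[0, 0, 0.007], [0, 0, 6]],
    [[0, 0, 0.007], [0, 0, 6]],
    [[0, 0, 0.007], [0, 0, 6]],
    [[0, 0, 0.007], [0, 0, 6]],
    [[0, 0, 0.007], [0, 0, 6]],
    [[0, 0, 0.007], [0, 0, 6]],
    [[0, 0, 0.007], [0, 0, 6]],
    [[0, 0, 0.007], [0, 0, 6]],
    [[0, 0, 0.007], [0, 0, 6]],
    [[0, 0, 0.005], [0, 0, 3]],
  ],
)

```text
time_s: 23.12
tool_pos: [498.4, -230.5, 73.0]
eef_rot: [[0.912, -0.411, 0.0], [-0.411, -0.912, 0.001], [0.0, -0.001, -1.0]]
contact_force: [0.5, 4.8, 8.0]
width: 0.456
```

Request:
move_arm(
  moves=[
    [[0, 0, 0], [0, 0, 0]],
    [[0, 0, 0], [0, 0, 0]],
  ],
)

```text
time_s: 23.28
tool_pos: [498.4, -230.5, 73.0]
eef_rot: [[0.914, -0.407, 0.0], [-0.407, -0.914, 0.001], [-0.0, -0.001, -1.0]]
contact_force: [0.7, 4.3, 8.3]
width: 0.45
```

Run:
```python
from h import *
from plant import sense
s=sense();print(s['width'],np.round(s['contact_force'],2),np.round(s['wrist_torque'],3),np.round(s['joint_pos'],3))
plan([498.6,-231,73.3],0)
W=snap('wrist','14')
```

```text
0.4504975444198505 [0.65 4.33 8.26] [ 0.816 -0.169 -0.016] [-6.470e-01  5.500e-01  1.616e+00  1.000e-03  9.760e-01  1.342e+00]
at [ 498.4 -230.5   73. ] yaw -23.99 shift cm [ 0.04  0.04 -0.03] turn z -23.99 tiltxy deg [0.02 0.04] t 23.28
```

View pics/wrist14.png

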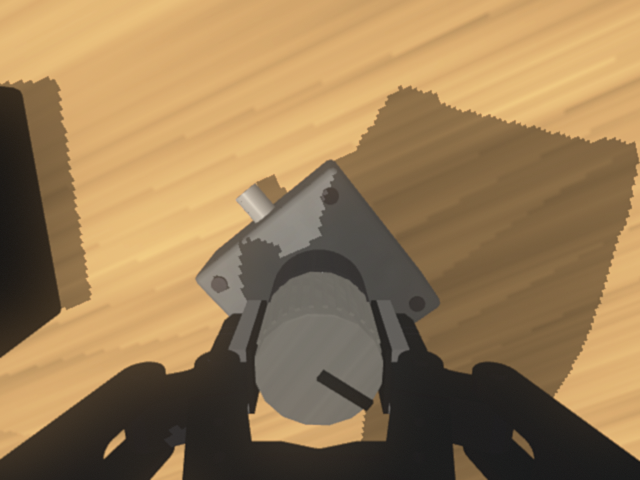

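The bar kept its place in the hand at (345,390), so the cap turned with the gripper. About 16° should remain, and I'll approach the stop slowly.

Request:
move_arm(
  moves=[
    [[0, 0, 0.002], [0, 0, 2]],
    [[0, 0, 0.002], [0, 0, 2]],
    [[0, 0, 0.002], [0, 0, 2]],
    [[0, 0, 0.002], [0, 0, 2]],
    [[0, 0, 0.002], [0, 0, 2]],
    [[0, 0, 0.002], [0, 0, 2]],
    [[0, 0, 0], [0, 0, 0]],
    [[0, 0, 0], [0, 0, 0]],
  ],
)

```text
time_s: 24.0
tool_pos: [498.4, -230.4, 72.9]
eef_rot: [[0.809, -0.588, 0.0], [-0.588, -0.809, 0.001], [-0.0, -0.001, -1.0]]
contact_force: [0.2, 5.2, 7.8]
width: 0.448
```

```bash
cat > q.py <<'E'
from h import *
from plant import sense
s=sense();R=np.array(s['eef_rot']);print('yaw',np.degrees(np.arctan2(R[1,0],R[0,0])).round(3),np.round(s['contact_force'],2),'tq',np.round(s['wrist_torque'],3),'tau6',np.round(s['tau'],3)[5],'j6',round(s['joint_pos'][5],4),np.round(s['tool_pos'],2),s['width'],s['time_s'])
E
python3 q.py
```

```text
yaw -35.99 [0.17 5.18 7.75] tq [ 0.772 -0.214 -0.029] tau6 0.005 j6 1.5515 [ 498.43 -230.43   72.89] 0.44846337980588324 24.0
```

Request:
move_arm(
  moves=[
    [[0, 0, 0.001], [0, 0, 1]],
    [[0, 0, 0.001], [0, 0, 1]],
    [[0, 0, 0], [0, 0, 0]],
    [[0, 0, 0], [0, 0, 0]],
  ],
)

```text
time_s: 24.33
tool_pos: [498.5, -230.4, 72.9]
eef_rot: [[0.788, -0.615, 0.0], [-0.615, -0.788, 0.001], [-0.0, -0.001, -1.0]]
contact_force: [0.8, 3.5, 7.8]
width: 0.453
```

```bash
python3 q.py
```

```text
yaw -37.983 [0.77 3.53 7.77] tq [ 0.831 -0.255 -0.07 ] tau6 -0.016 j6 1.5863 [ 498.46 -230.43   72.9 ] 0.45345293492384176 24.3333
```

Request:
move_arm(
  moves=[
    [[0, 0, 0.001], [0, 0, 1]],
    [[0, 0, 0.001], [0, 0, 1]],
    [[0, 0, 0], [0, 0, 0]],
  ],
)

```text
time_s: 24.58
tool_pos: [498.4, -230.4, 72.9]
eef_rot: [[0.766, -0.643, 0.0], [-0.643, -0.766, 0.001], [-0.0, -0.001, -1.0]]
contact_force: [1.0, 4.5, 8.4]
width: 0.455
```

```bash
python3 q.py
```

```text
yaw -40.009 [1.01 4.49 8.45] tq [ 0.831 -0.27   0.084] tau6 0.352 j6 1.6217 [ 498.44 -230.42   72.87] 0.45460197491319154 24.5833
```

Request:
move_arm(
  moves=[
    [[0, 0, 0], [0, 0, 0.5]],
    [[0, 0, 0], [0, 0, 0.5]],
    [[0, 0, 0], [0, 0, 0]],
  ],
)

```text
time_s: 24.83
tool_pos: [498.5, -230.4, 72.9]
eef_rot: [[0.755, -0.655, 0.0], [-0.655, -0.755, 0.0], [-0.0, -0.001, -1.0]]
contact_force: [1.2, 4.2, 6.7]
width: 0.453
```

```bash
python3 q.py
```

```text
yaw -40.939 [1.19 4.24 6.69] tq [ 0.854 -0.298  0.451] tau6 0.582 j6 1.6382 [ 498.46 -230.43   72.87] 0.45264029949929013 24.8333
```

Request:
move_arm(
  moves=[
    [[0, 0, 0], [0, 0, 0.5]],
    [[0, 0, 0], [0, 0, 0.5]],
    [[0, 0, 0], [0, 0, 0]],
  ],
)

```text
time_s: 25.08
tool_pos: [498.4, -230.4, 72.9]
eef_rot: [[0.744, -0.668, 0.0], [-0.668, -0.744, 0.0], [-0.0, -0.0, -1.0]]
contact_force: [1.9, 5.1, 7.2]
width: 0.452
```

```bash
python3 q.py
```

```text
yaw -41.89 [1.9  5.08 7.2 ] tq [ 0.882 -0.291  0.815] tau6 0.919 j6 1.6551 [ 498.45 -230.4    72.85] 0.45200502129534564 25.0833
```

The torque rose steadily from 0.08 to 0.45 to 0.82 N m at about 0.38 N m/°, so the stop began at yaw -39.8° (the camera predicted -40.6°). Now I'll back off a quarter turn to yaw 50.3°.

Request:
move_arm(
  moves=[
    [[0, 0, 0], [0, 0, -2.2]],
    [[0, 0, -0.003], [0, 0, -2.5]],
    [[0, 0, -0.006], [0, 0, -5]],
    [[0, 0, -0.006], [0, 0, -5]],
    [[0, 0, -0.006], [0, 0, -5]],
    [[0, 0, -0.006], [0, 0, -5]],
    [[0, 0, -0.006], [0, 0, -5]],
    [[0, 0, -0.006], [0, 0, -5]],
    [[0, 0, -0.006], [0, 0, -5]],
    [[0, 0, -0.006], [0, 0, -5]],
    [[0, 0, -0.006], [0, 0, -5]],
    [[0, 0, -0.006], [0, 0, -5]],
    [[0, 0, -0.006], [0, 0, -5]],
    [[0, 0, -0.006], [0, 0, -5]],
    [[0, 0, -0.006], [0, 0, -5]],
    [[0, 0, -0.006], [0, 0, -5]],
    [[0, 0, -0.006], [0, 0, -5]],
    [[0, 0, -0.006], [0, 0, -5]],
    [[0, 0, -0.006], [0, 0, -5]],
    [[0, 0, -0.003], [0, 0, -2.5]],
  ],
)

```text
time_s: 26.75
tool_pos: [498.4, -230.9, 73.9]
eef_rot: [[0.636, 0.771, 0.001], [0.771, -0.636, -0.0], [0.0, 0.0, -1.0]]
contact_force: [1.9, 2.1, 6.3]
width: 0.454
```

Request:
move_arm(
  moves=[
    [[0, 0, 0], [0, 0, 0]],
    [[0, 0, 0], [0, 0, 0]],
    [[0, 0, 0], [0, 0, 0]],
    [[0, 0, 0], [0, 0, 0]],
  ],
)

```text
time_s: 27.08
tool_pos: [498.4, -230.9, 73.9]
eef_rot: [[0.64, 0.769, 0.001], [0.769, -0.64, -0.0], [0.0, 0.0, -1.0]]
contact_force: [0.9, 2.7, 5.8]
width: 0.452
```

```bash
python3 q.py
python3 - <<'E'
from h import *
W=snap('wrist','15');S=snap('scene','15');D=snap('side','15')
E
```

```text
yaw 50.231 [0.88 2.72 5.81] tq [ 0.468 -0.149  0.04 ] tau6 0.055 j6 0.0467 [ 498.42 -230.9    73.94] 0.45243394281274296 27.0833
```

View pics/wrist15.png

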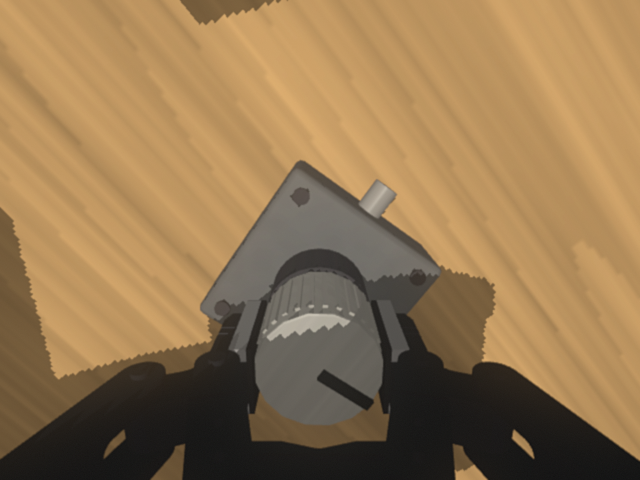

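View pics/scene15.png

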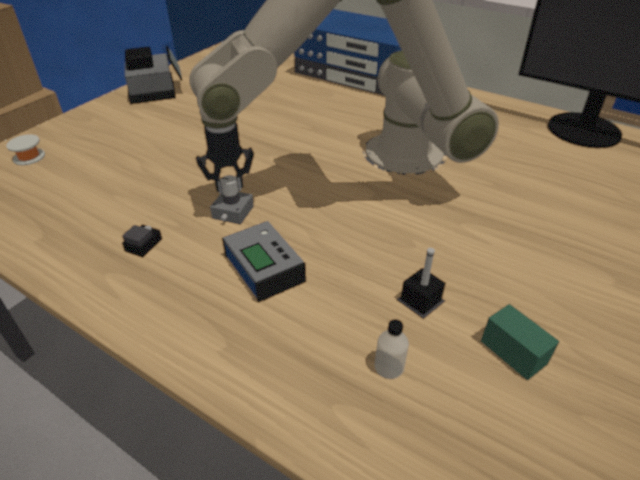

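View pics/side15.png

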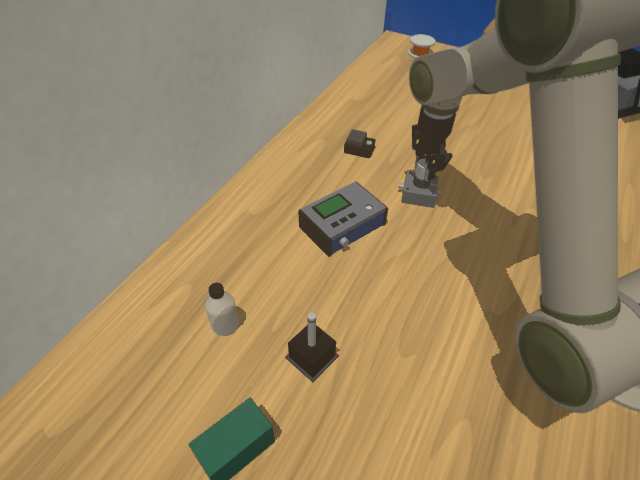

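The bar sits from (320,373) to (372,406) in the hand, and every other object is where it was. A camera check of the cap angle before handing in:

Run:
```python
from h import *
for i,z in ((13,102),(14,100.8),(15,101.5)):
    W=load('wrist%d.npz'%i);g=W['p'].astype(int).sum(2)
    r=g[360:415,310:380];m=(r<135).astype(np.uint8)
    n,l,st,ce=cv2.connectedComponentsWithStats(m)
    k=1+np.argmax([st[j,4] if st[j,0]>0 and st[j,0]+st[j,2]<70 else 0 for j in range(1,n)])
    ys,xs=np.where(l==k);P=plane(W,np.c_[xs+310,ys+360],z)[:,:2]
    c=P.mean(0);u=np.linalg.svd(P-c,full_matrices=False)[2][0]
    if u@(c-[498.5,-230.7])<0:u=-u
    a=np.degrees(np.arctan2(u[1],u[0]));print(i,st[k],'bar',a.round(2),'theta deg',((a-194.1)%360).round(2))
```

```text
13 [  8  11  55  39 671] bar -35.65 theta deg 130.25
14 [  8  11  54  39 602] bar -149.94 theta deg 15.96
15 [  8  10  56  40 686] bar -75.52 theta deg 90.38
```

The camera measures the cap at 90.4° off home and the torque-based figure is about 90.0°, so they agree. Handing in with the grip held.

```bash
python3 q.py; python3 -c "
from plant import hand_in
print(hand_in())"
```

```text
yaw 50.232 [0.73 1.81 5.71] tq [ 0.396 -0.121  0.026] tau6 0.056 j6 0.0467 [ 498.4  -230.9    73.92] 0.44947400230138707 27.2333
the job is handed in; nothing more can be done
None
```

The job is done and handed in at about 27 s, with the gripper still holding the cap motionless.

- **Button:** I pressed it with the stylus until the force jumped from 5.4 to 10 N over the last 0.3 mm, which means it was against its stop.
- **Stylus:** It is back in the stand, bottomed at the same tool height as when I gripped it, with 4 N of contact. In the pictures it stands upright as at the start.
- **Cap:** I screwed it in until the torque rose to 0.8 N m against the stop, then backed it off. From where the torque began to rise, it is 90.0° off the stop. The final wrist picture of the index bar gave 90.4°.
- **Bystanders:** The final pictures show the bottle, cleaver and carton where they were.

One thing went wrong along the way: I misread part of the gripper in the side view as the stylus leaning, and tilted the tool 3° while in free air. I undid that before pressing. The camera and torque estimates of the stop differed by about 0.8°, which is within measuring error.

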